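# Stand the setting bar under the core height gauge

### The job

Ready the core height gauge for its check: pinch the steel setting bar lying on the rubber mat and, with its plain foot end pressed on the mat, swing it upright between the fingers, red band at the top. Then, still holding it, stand it on the gauge's anvil a finger's width in front of the back stop, slide it back until its face lies flat and square against the stop, midway under the gauge tip, and let go. Do not touch the dial gauge with anything, and leave the two cores and the wooden pusher where they are.

Things in the scene. Friction and masses are not known exactly. Their poses are not given: they have to be found in the camera images.
- mat: black rubber mat, fixed, 220 x 150 mm, 4 mm thick, with a yellow rib (8 mm wide, 12 mm above the mat top) across its width near the robot-side edge. Origin under its centre; x points away from the rib (roughly away from the robot), y along the rib. The bar's foot can be braced against the rib while it is swung up
- rib (a point): middle of the foot of the rib's inner face (facing the mat's centre), at the mat's top surface, 80 mm from the mat's centre towards the robot; its x, y are those of the mat
- bar: steel setting bar, loose, 120 mm long, square 20 x 20 mm, 0.13 to 0.25 kg, lying on the mat with its foot towards the rib. Origin at the centre of the face it lies on at the start (mid length); x along the bar from foot to head (up when it stands right), z up at the start. A 22 mm wide red band at the head end is flush with the steel
- bar_foot (a point): centre of the bar's foot end face (the plain end)
- bar_head (a point): centre of the bar's head end face (the end with the red band)
- gauge_stand: core height gauge, fixed: blue base 190 x 130 x 16 mm, steel anvil plate 70 mm wide on it (x -62 to +22 mm, top at z 26 mm), back stop, column behind (x = 80 mm, 28 mm thick) and an arm 0.25 m up that carries the dial gauge over the anvil, blocking a hand from above: come from the front, tilted about 45 degrees. Origin on the worktop under the seat; x from the open front to the column
- seat (a point): on the anvil's top, where the centre of the bar's foot must finally stand: under the gauge tip, 10 mm in front of the back stop's face (a steel block 14 mm wide, 60 mm high above the anvil; face looks to -x); anvil and stop are lapped and oiled, friction about 0.25; axes as the gauge's. Behind the stop a dark block, 30 mm wide, 10 mm high
- dial: dial gauge on the arm; its origin and axes are those of the gauge stand. Its spindle, 8 mm thick, hangs over the seat with its tip 165 mm above the anvil; the round dial, 54 mm across and 22 mm thick, has its centre 300 mm above the worktop
- core_near: asphalt drill core, loose, standing on its end, 86 mm across, 49 mm high; origin at its underside; leave alone
- core_mid: asphalt drill core, loose, standing on its end, 86 mm across, 38 mm high; origin at its underside; leave alone
- pusher: turned wooden pusher, loose, a lying dowel 26 mm thick and 110 mm long along its y; origin at its underside; leave alone
Not all that is in view belongs to the job. Of the things that look like the bar, take the one that is nearest to the robot's base at the start.

How it is judged:
By the outcome, as a careful person would: the job done as asked, in the order asked, and still so for the second after the job is handed in, with the robot touching nothing.
It also fails if it takes over 72 s, if anything falls off the work surface, if the arm or the gripper's body presses on something with over 40 N, if the wrist force passes 120 N, or if a joint passes its speed limit or range.

### The arm

A 6-joint arm with a two-finger parallel gripper is mounted at the origin on a cart in front of the work surface, level with it; the furniture and walls round the work are solid. World frame = base frame: x ahead of the robot, y to its left, z up, the work surface at z = 0. Lengths are in m, angles in rad, forces in N, time in s.
With the tool pointing down it reaches from about 0.275 to 0.825 m from the base axis. Payload 4.9 kg.
Tool frame: the origin (TCP) lies at the very end of the fingers, on their centre line; the grasp point (between the pads) lies 19 mm behind it (tcp_to_grasp is the distance from the TCP to the grasp point, in m); z points along the fingers, y is the line along which they close (so a half turn about z gives the same grasp; the last joint's range is limited). The gripper opens to 85 mm and grips with 20 to 120 N. Pads are 22 mm wide; open, the fingers measure 114 mm over their backs; the gripper's body (76 mm by 85 mm) begins 54 mm behind the grasp point. The pads swing forward as they close: fully open they stand 13 mm farther back than shut.
Start: joints at [-1.393, 0.326, -0.193, 1.052, 0, 1.437], TCP at [0.169, -0.523, 0.231] pointing down, gripper open.
Joint ranges: [-2.65, 2.65], [-0.97, 1.79], [-1.3, 1.35], [-1.93, 2.1], [-1.47, 1.37], [-3.14, 3.14]. Speed limits (rad/s): [2.57, 2.57, 3.14, 3.14, 3.14, 3.14].

### API

Orientations are given as a unit quaternion [w, x, y, z].
In Python, from plant import read_state, grab_frame, camera_params, hand_in, tcp_to_grasp gives the robot as it stands.
- The arm moves only by the shell command python3 -m handwheel 'ROWS' [FORCE]. ROWS is JSON, a list of rows, each a list of 7 numbers: the shift along the tool's x, y, z in units of 0.03 m (1.0 is 0.03 m), then the turn, a rotation vector about the tool's x, y, z in units of 4 degrees (1.0 is 4 degrees), then the gripper's target within -1 to 1 (shut at 1, half-way at 0, fully open at -1). A call has 1 to 20 rows; each row shifts and turns the commanded pose from where the row before left it, along the tool's axes as they then stand; what a row does not reach is not made up. A row lasts 1/8 s, in which the tool goes at most 62.5 mm and 10.7 degrees, less where a joint would pass 70% of its speed; a pose out of reach is approached as far as the arm can. A call with a number of a shift or a turn outside -1 to 1 is refused whole. A call with a gripper value outside its range is refused whole. The fingers move at their own pace and stop on an object; FORCE is the grip in N (left out, the last holds). Time passes only in rows, so rows that do not move let the fingers close. It gives the time, the measured TCP pose, the force, the opening and the grip force at its end, in the units of the state.
- read_state(): the state, without advancing time (a new reading comes with each control period).
- grab_frame(name): name is "scene" or "top" or "wrist"; returns the picture (400x640x3 uint8, red, green, blue); there is no depth.
- camera_params(name): a dict with "intrinsics" (3x3 intrinsics, pixels), "R" (3x3) and "t" (3): a world point X has camera coordinates R X + t. Camera axes: x right, y down, z forward; pixel columns grow to the right and rows downward; lengths in m; the calibration is good to about 2 mm. A picture is of the moment at which its call begins: read the wrist's pose just before it. camera_params takes no time and is no camera call; for the wrist camera it gives the pose at the moment of the call.
- hand_in(): hands the job in; it is judged then, once.
The state is a dict: "time": time; "joint_positions": joint angles; "qvel": joint speeds; "joint_efforts": joint torques, N m; "eef_pos": TCP position; "tool_rot": TCP orientation; "contact_force": force on the tool from outside, world axes, zero at the start; "ft_torque": the same for the moment, N m; "finger_gap": finger opening in m; "grip_force": force on a finger pad.
Only numpy, scipy, OpenCV 4.12 (cv2) and the standard library are available. Lean on these libraries where they do the work, as an engineer would, in place of code of your own. Each camera call takes 0.05 s, during which the arm holds its last target. There are 200 camera calls.

## Working session

There is one attempt and no reset: what is moved stays moved. The work goes in short steps, Python scripts to look and compute and a shell command to move; the robot and the scene stay as the last step left them, time stands still between calls to the robot, and variables do not carry over. Pictures are saved under pics/ and viewed, at most 10 in all, crops included, and the job is handed in when it is done.

```bash
mkdir -p pics; ls; python3 - <<'E'
from plant import *
import cv2
for n in ("scene","top"):
    f=grab_frame(n); cv2.imwrite(f"pics/{n}0.png",f[:,:,::-1])
    p=camera_params(n); print(n,p)
s=read_state(); print(s['time'],s['eef_pos'],s['tool_rot'],s['finger_gap'],tcp_to_grasp)
E
```

```text
pics
scene {'intrinsics': array([[398.51896165,   0.        , 322.99594855],
       [  0.        , 398.51896165, 200.66089153],
       [  0.        ,   0.        ,   1.        ]]), 'R': array([[-0.84844294, -0.52928369, -0.00183032],
       [-0.27677918,  0.44661993, -0.85083719],
       [ 0.45115171, -0.72138021, -0.52542624]]), 't': array([0.44382583, 0.23253053, 0.81118867])}
top {'intrinsics': array([[362.91234124,   0.        , 313.07541396],
       [  0.        , 362.91234124, 199.34163836],
       [  0.        ,   0.        ,   1.        ]]), 'R': array([[-0.02546905, -0.99958057, -0.01378443],
       [-0.99158123,  0.02701159, -0.12663746],
       [ 0.12695669,  0.01044305, -0.99185329]]), 't': array([-0.04262081,  0.58615244,  0.82680321])}
0.1 [ 0.16865476 -0.52296624  0.23059539] [-7.49841499e-04  9.87865585e-01  1.55309446e-01 -1.62988150e-05] 0.08558193401082058 0.0187
```

View pics/scene0.png

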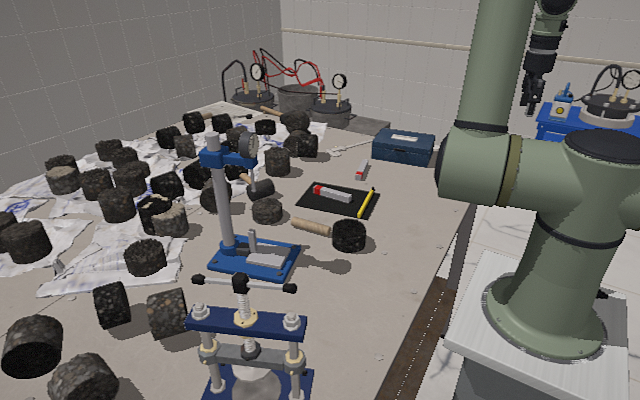

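View pics/top0.png

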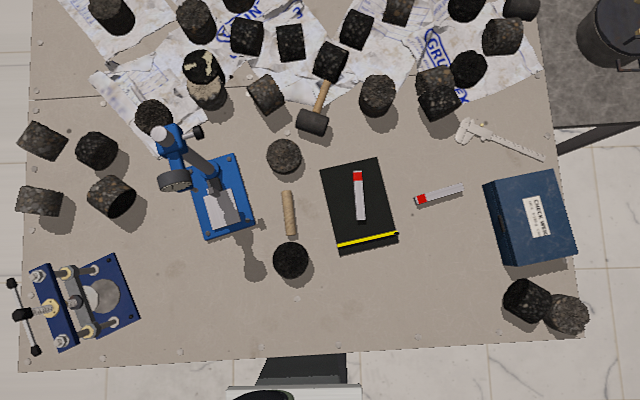

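The two bar-like things in the top view are one on the mat at about (359,195) and one on the bare worktop at about (439,194). The description (on the mat, foot towards the yellow rib) fits the mat one. I'll enlarge to confirm it and to read the corners.

```bash
python3 - <<'E'
import cv2
f=cv2.imread('pics/top0.png')
a=cv2.resize(f[150:260,310:470],None,fx=5,fy=5,interpolation=cv2.INTER_CUBIC); cv2.imwrite('pics/c1.png',a)
b=cv2.resize(f[115:250,145:305],None,fx=5,fy=4.4,interpolation=cv2.INTER_CUBIC)[:594]; 
b=cv2.resize(f[120:245,150:310],None,fx=4.8,fy=4.8,interpolation=cv2.INTER_CUBIC);cv2.imwrite('pics/c2.png',b)
E
```

```text
(no output)
```

View pics/c1.png

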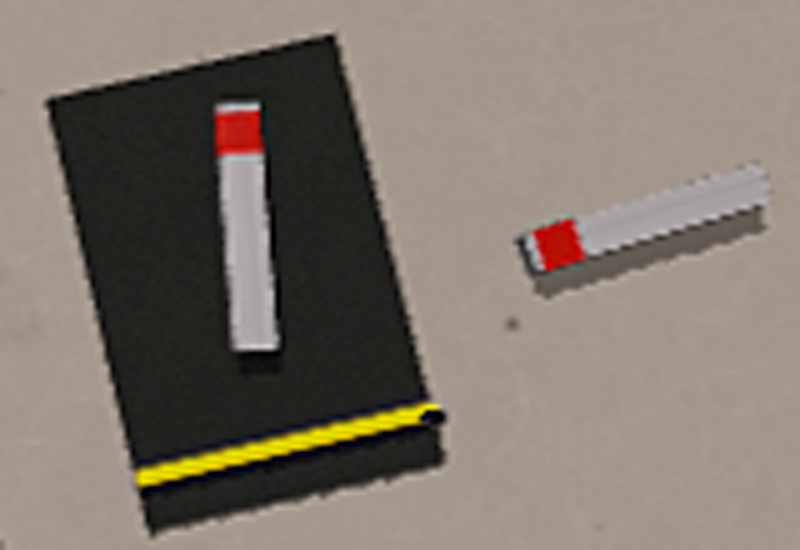

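View pics/c2.png

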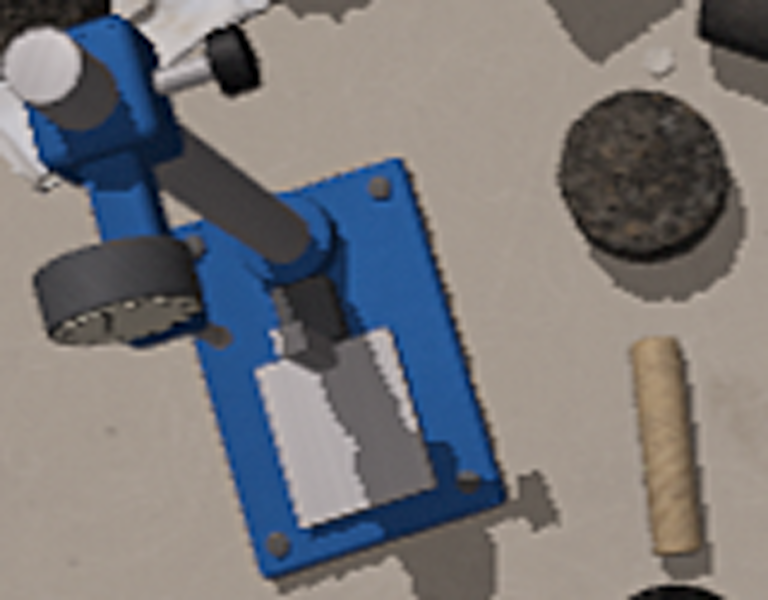

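```bash
cat > h.py <<'E'
import numpy as np, cv2
from plant import *
from scipy.spatial.transform import Rotation as Ro
def ray(n,px,z,p=None):
    p=p or camera_params(n); K=np.array(p['intrinsics']);R=np.array(p['R']);t=np.array(p['t'])
    px=np.atleast_2d(px).astype(float); d=(R.T@np.linalg.inv(K)@np.c_[px,np.ones(len(px))].T).T
    c=-R.T@t; return c+d*((z-c[2])/d[:,2])[:,None]
def proj(n,X,p=None):
    p=p or camera_params(n); c=np.array(p['R'])@np.atleast_2d(X).T+np.array(p['t'])[:,None]
    q=np.array(p['intrinsics'])@c; return (q[:2]/q[2]).T
def fit(local,world):  # 2D rigid
    l=np.array(local);w=np.array(world)[:,:2];lm=l.mean(0);wm=w.mean(0);A=(l-lm);B=(w-wm)
    th=np.arctan2((A[:,0]*B[:,1]-A[:,1]*B[:,0]).sum(),(A*B).sum());c,s=np.cos(th),np.sin(th)
    R=np.array([[c,-s],[s,c]]);o=wm-R@lm; return o,th,np.abs((R@l.T).T+o-w).max()
def pose():
    s=read_state();q=np.array(s['tool_rot']);return np.array(s['eef_pos']),Ro.from_quat(q[[1,2,3,0]]),s
def tool(tx,ty,tz,Rt):
    p,R,s=pose(); d=R.inv().apply(np.array([tx,ty,tz])-p); r=(R.inv()*Rt).as_rotvec(degrees=True)
    return d/0.03,r/4
E
python3 - <<'E'
from h import *
p=camera_params('top');print('cam',-np.array(p['R']).T@p['t'])
f=lambda a,s,o:(np.array(a,float)+.5)/s-.5+np.array(o)
def rep(name,loc,w): o,th,e=fit(loc,w);print(name,o.round(4),np.degrees(th).round(2),'res',e.round(4))
m=ray('top',f([(48,101),(335,36),(442,464),(152,535)],5,(310,150)),.004)
rep('mat',[(.11,.075),(.11,-.075),(-.11,-.075),(-.11,.075)],m)
b=ray('top',f([(217,111),(261,108),(279,348),(232,351)],5,(310,150)),.024)
print(b.round(4)); rep('bar',[(.06,.01),(.06,-.01),(-.06,-.01),(-.06,.01)],b)
g=ray('top',f([(300,527),(434,487),(385,328),(255,370)],4.8,(150,120)),.026)
rep('gauge',[(-.062,.035),(-.062,-.035),(.022,-.035),(.022,.035)],g);print(g.round(4))
d=ray('top',f([(525,240),(765,180)],5,(310,150)),.02);print('decoy',d.round(3))
c=ray('top',f([(645,175)],4.8,(150,120)),.038);print('core',c.round(3)); print('near',ray('top',[(291,260)],.049).round(3))
E
```

```text
cam [ 0.47516405 -0.06707018  0.89370884]
mat [ 0.5702 -0.1687] 11.47 res 0.003
[[ 0.6515 -0.1569  0.024 ]
 [ 0.6523 -0.1783  0.024 ]
 [ 0.5352 -0.182   0.024 ]
 [ 0.5343 -0.1594  0.024 ]]
bar [ 0.5933 -0.1691] 1.54 res 0.0016
gauge [0.5888 0.1699] 16.41 res 0.0009
[[0.5203 0.1856 0.026 ]
 [0.5385 0.1186 0.026 ]
 [0.6196 0.1435 0.026 ]
 [0.6    0.2092 0.026 ]]
decoy [[ 0.585 -0.304  0.02 ]
 [ 0.611 -0.421  0.02 ]]
core [[0.692 0.01  0.038]]
near [[ 0.444 -0.004  0.049]]
```

```bash
cat >> h.py <<'E'
def Rt(yaw,tilt):
    c,s=np.cos(np.radians(yaw)),np.sin(np.radians(yaw))
    return Ro.from_matrix([[c,s,0],[s,-c,0],[0,0,-1]])*Ro.from_euler('y',tilt,degrees=True)
def plan(P,R1,n=None,p0=None,R0=None):
    p,R,s=pose()
    if p0 is not None:p,R=np.array(p0),R0
    d=R.inv().apply(np.array(P)-p); rv=(R.inv()*R1).as_rotvec()
    if n is None: n=int(np.ceil(max(np.abs(d).max()/.03*1.1,np.abs(np.degrees(rv)).max()/4*1.05,1)))
    q=Ro.from_rotvec(rv/n).as_matrix();S=sum(np.linalg.matrix_power(q,k) for k in range(n))
    row=np.r_[np.linalg.solve(S,d)/.03,np.degrees(rv)/n/4]
    print(n,'x',row.round(2).tolist()); return row
def tcp(G,R1,back): return np.array(G)+back*R1.apply([0,0,1])
E
python3 - <<'E'
from h import *
R=Rt(1.5,-25); G=(.6007,-.169,.016)
T=tcp(G,R,.006); print(T); plan(T+[0,0,.15],R)
E
```

```text
[ 0.59816516 -0.16906638  0.01056215]
19 x [0.87, -0.48, -0.05, 0.05, -0.33, 0.21]
```

```bash
python3 -m handwheel '[[0.87,-0.48,-0.05,0.05,-0.33,0.21,-1],[0.87,-0.48,-0.05,0.05,-0.33,0.21,-1],[0.87,-0.48,-0.05,0.05,-0.33,0.21,-1],[0.87,-0.48,-0.05,0.05,-0.33,0.21,-1],[0.87,-0.48,-0.05,0.05,-0.33,0.21,-1],[0.87,-0.48,-0.05,0.05,-0.33,0.21,-1],[0.87,-0.48,-0.05,0.05,-0.33,0.21,-1],[0.87,-0.48,-0.05,0.05,-0.33,0.21,-1],[0.87,-0.48,-0.05,0.05,-0.33,0.21,-1],[0.87,-0.48,-0.05,0.05,-0.33,0.21,-1],[0.87,-0.48,-0.05,0.05,-0.33,0.21,-1],[0.87,-0.48,-0.05,0.05,-0.33,0.21,-1],[0.87,-0.48,-0.05,0.05,-0.33,0.21,-1],[0.87,-0.48,-0.05,0.05,-0.33,0.21,-1],[0.87,-0.48,-0.05,0.05,-0.33,0.21,-1],[0.87,-0.48,-0.05,0.05,-0.33,0.21,-1],[0.87,-0.48,-0.05,0.05,-0.33,0.21,-1],[0.87,-0.48,-0.05,0.05,-0.33,0.21,-1],[0.87,-0.48,-0.05,0.05,-0.33,0.21,-1],[0,0,0,0,0,0,-1]]'
python3 - <<'E'
from h import *
p,R,s=pose();print(p,s['joint_positions'],s['finger_gap']);P=camera_params('wrist')
f=grab_frame('wrist');cv2.imwrite('pics/w1.png',f[:,:,::-1]);np.save('w1.npy',P,allow_pickle=True)
plan((.5982,-.1691,.1606),Rt(1.5,-25))
E
```

```text
time: 2.6
eef_pos: [0.5986, -0.166, 0.1573]
tool_rot: [0.001, 0.975, 0.015, -0.221]
contact_force: [-0.9, 0.0, -0.1]
finger_gap: 0.0853
grip_force: 0.0
[ 0.59857396 -0.16603566  0.15728202] [-0.31931938  0.8852717   0.48913558  1.59710367 -0.14323581  2.82160628] 0.08533613716543227
1 x [-0.03, 0.07, -0.07, -0.04, 0.11, 0.07]
```

View pics/w1.png

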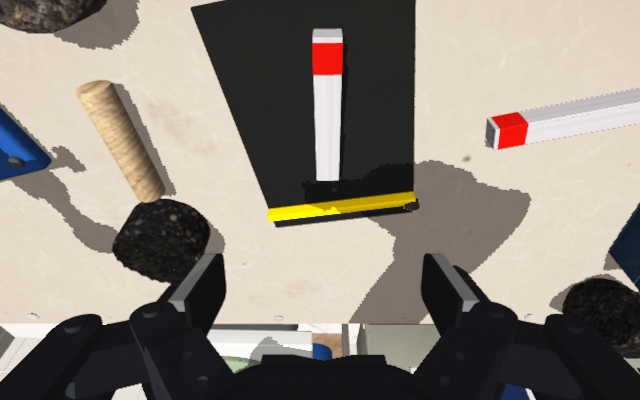

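```bash
python3 - <<'E'
from h import *
P=np.load('w1.npy',allow_pickle=True).item();p,R,s=pose()
c=-np.array(P['R']).T@P['t'];print('cam',c.round(3),'in tool',R.inv().apply(c-p).round(3), 'axis',R.inv().apply(np.array(P['R'])[2]).round(3))
b=ray('w',[(313,41),(342,41),(341,180),(315,180)],.024,P);print(b.round(4));print(fit([(.06,.01),(.06,-.01),(-.06,-.01),(-.06,.01)],b))
print('headbot',ray('w',[(313,29),(342,29)],.004,P).round(4))
print('ribtop edges',ray('w',[(268,210),(415,193),(273,222)],.016,P).round(4))
print('mat R edge',ray('w',[(414,0),(414,190)],.004,P).round(4))
p,R,s=pose(); r=Rt(181.5,25)
plan((.5982,-.1691,.1606),r)
E
```

```text
cam [ 0.725 -0.163  0.256] in tool [ 0.073 -0.001 -0.142] axis [-0.284 -0.     0.959]
[[ 0.6544 -0.1573  0.024 ]
 [ 0.655  -0.1763  0.024 ]
 [ 0.5377 -0.1834  0.024 ]
 [ 0.5369 -0.1602  0.024 ]]
(array([ 0.59599489, -0.16932712]), np.float64(0.04251877531301826), np.float64(0.001647854518863956))
headbot [[ 0.6562 -0.1567  0.004 ]
 [ 0.6569 -0.1769  0.004 ]]
ribtop edges [[ 0.4902 -0.1136  0.016 ]
 [ 0.5179 -0.2557  0.016 ]
 [ 0.473  -0.1174  0.016 ]]
mat R edge [[ 0.6761 -0.2234  0.004 ]
 [ 0.5114 -0.2585  0.004 ]]
48 x [-0.0, -0.0, -0.0, -0.0, -0.0, -0.94]
```

```bash
R='[0,0,0,0,0,-1,-1]'; python3 -m handwheel '[[0,0,0,0,0,-1,-1],[0,0,0,0,0,-1,-1],[0,0,0,0,0,-1,-1],[0,0,0,0,0,-1,-1],[0,0,0,0,0,-1,-1],[0,0,0,0,0,-1,-1],[0,0,0,0,0,-1,-1],[0,0,0,0,0,-1,-1],[0,0,0,0,0,-1,-1],[0,0,0,0,0,-1,-1],[0,0,0,0,0,-1,-1],[0,0,0,0,0,-1,-1],[0,0,0,0,0,-1,-1],[0,0,0,0,0,-1,-1],[0,0,0,0,0,-1,-1],[0,0,0,0,0,-1,-1],[0,0,0,0,0,-1,-1],[0,0,0,0,0,-1,-1],[0,0,0,0,0,-1,-1],[0,0,0,0,0,-1,-1]]' && python3 -m handwheel '[[0,0,0,0,0,-1,-1],[0,0,0,0,0,-1,-1],[0,0,0,0,0,-1,-1],[0,0,0,0,0,-1,-1],[0,0,0,0,0,-1,-1],[0,0,0,0,0,-1,-1],[0,0,0,0,0,-1,-1],[0,0,0,0,0,-1,-1],[0,0,0,0,0,-1,-1],[0,0,0,0,0,-1,-1],[0,0,0,0,0,-1,-1],[0,0,0,0,0,-1,-1],[0,0,0,0,0,-1,-1],[0,0,0,0,0,-1,-1],[0,0,0,0,0,-1,-1],[0,0,0,0,0,-1,-1],[0,0,0,0,0,-1,-1],[0,0,0,0,0,-1,-1],[0,0,0,0,0,-1,-1],[0,0,0,0,0,-1,-1]]' && python3 - <<'E'
from h import *
print(pose()[2]['joint_positions'])
R=Rt(182,25); T=tcp((.601,-.169,.016),R,.006); print(T); print(R.apply([0,0,1]));plan(T+[0,0,.03],R)
E
```

```text
time: 5.15
eef_pos: [0.5974, -0.1687, 0.1613]
tool_rot: [-0.14, 0.738, 0.638, -0.168]
contact_force: [-0.2, -0.3, 0.1]
finger_gap: 0.0856
grip_force: 0.0
time: 7.65
eef_pos: [0.5974, -0.1687, 0.1613]
tool_rot: [-0.215, 0.155, 0.963, -0.039]
contact_force: [-0.5, 0.3, -0.2]
finger_gap: 0.0852
grip_force: 0.0
[-0.32354292  0.87734663  0.48534124  1.5965208  -0.14404106  0.02640571]
[ 0.59846584 -0.16908849  0.01056215]
[-0.42236081 -0.01474916 -0.90630779]
6 x [-0.29, 0.05, 0.6, 0.01, -0.01, -0.84]
```

```bash
python3 -m handwheel '[[-0.29,0.05,0.6,0.01,-0.01,-0.84,-1],[-0.29,0.05,0.6,0.01,-0.01,-0.84,-1],[-0.29,0.05,0.6,0.01,-0.01,-0.84,-1],[-0.29,0.05,0.6,0.01,-0.01,-0.84,-1],[-0.29,0.05,0.6,0.01,-0.01,-0.84,-1],[-0.29,0.05,0.6,0.01,-0.01,-0.84,-1],[0,0,0,0,0,0,-1]]' && python3 - <<'E'
from h import *
R=Rt(182,25); plan((.5985,-.1691,.0106),R,4)
E
```

```text
time: 8.52
eef_pos: [0.5981, -0.1695, 0.0396]
tool_rot: [-0.218, -0.015, 0.976, -0.003]
contact_force: [-0.0, -1.0, 0.3]
finger_gap: 0.0853
grip_force: 0.0
4 x [-0.11, 0.0, 0.22, 0.01, -0.01, -0.01]
```

```bash
python3 -m handwheel '[[-0.11,0,0.22,0,0,0,-1],[-0.11,0,0.22,0,0,0,-1],[-0.11,0,0.22,0,0,0,-1],[-0.11,0,0.22,0,0,0,-1],[0,0,0,0,0,0,1],[0,0,0,0,0,0,1],[0,0,0,0,0,0,1],[0,0,0,0,0,0,1],[0,0,0,0,0,0,1],[0,0,0,0,0,0,1],[0,0,0,0,0,0,1],[0,0,0,0,0,0,1]]' 60
```

```text
time: 10.02
eef_pos: [0.6012, -0.1691, 0.0111]
tool_rot: [-0.217, -0.016, 0.976, -0.003]
contact_force: [2.5, 0.1, 5.5]
finger_gap: 0.0184
grip_force: 61.5
```

```bash
python3 - <<'E'
from h import *
p,R,s=pose();F=np.array([.5362,-.1712,.004]);ax=np.array([np.sin(np.radians(2)),-np.cos(np.radians(2)),0])
Q=Ro.from_rotvec(ax*np.radians(70));print(Q.apply([1,0,0]))
T=F+Q.apply(p-F)-[0,0,.001];print(T);plan(T,Q*R,20)
E
```

```text
[ 0.34282155 -0.02294918  0.93912019]
[ 0.55173978 -0.1708423   0.06654643]
20 x [0.07, -0.0, -0.11, -0.0, -0.87, -0.0]
```

```bash
python3 -m handwheel '[[0.07,0,-0.11,0,-0.87,0,1],[0.07,0,-0.11,0,-0.87,0,1],[0.07,0,-0.11,0,-0.87,0,1],[0.07,0,-0.11,0,-0.87,0,1],[0.07,0,-0.11,0,-0.87,0,1],[0.07,0,-0.11,0,-0.87,0,1],[0.07,0,-0.11,0,-0.87,0,1],[0.07,0,-0.11,0,-0.87,0,1],[0.07,0,-0.11,0,-0.87,0,1],[0.07,0,-0.11,0,-0.87,0,1],[0,0,0,0,0,0,1]]' && python3 - <<'E'
from h import *
p,R,s=pose()
f=grab_frame('wrist');g=grab_frame('scene')[160:240,270:430];g=cv2.resize(g,(640,320),interpolation=cv2.INTER_CUBIC)
cv2.imwrite('pics/w2.png',np.vstack([cv2.resize(f,(400,250)),cv2.resize(g,(400,200))])[:,:,::-1])
plan((.5517,-.1708,.0666),Rt(182,-45),10)
E
```

```text
time: 11.4
eef_pos: [0.5835, -0.1693, 0.0455]
tool_rot: [0.083, -0.016, 0.996, 0.002]
contact_force: [-0.8, 0.3, -0.5]
finger_gap: 0.0182
grip_force: 60.8
10 x [0.07, -0.0, -0.11, -0.0, -0.89, -0.0]
```

View pics/w2.png

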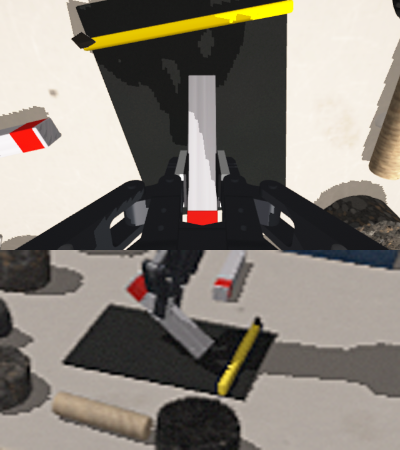

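The wrist view (top) and the scene crop (bottom) show the bar held centred. It is inclined about 35°, with its foot on the mat about 45 mm from the rib. I'll continue the arc with a slight press.

```bash
python3 -m handwheel '[[0.075,0,-0.105,0,-0.89,0,1],[0.075,0,-0.105,0,-0.89,0,1],[0.075,0,-0.105,0,-0.89,0,1],[0.075,0,-0.105,0,-0.89,0,1],[0.075,0,-0.105,0,-0.89,0,1],[0.075,0,-0.105,0,-0.89,0,1],[0.075,0,-0.105,0,-0.89,0,1],[0.075,0,-0.105,0,-0.89,0,1],[0.075,0,-0.105,0,-0.89,0,1],[0.075,0,-0.105,0,-0.89,0,1],[0,0,0,0,0,0,1]]' && python3 - <<'E'
from h import *
p,R,s=pose();print(R.apply([0,0,1]),s['contact_force'],s['ft_torque'])
f=grab_frame('wrist');cv2.imwrite('pics/w3a.png',f[:,:,::-1])
g=grab_frame('scene');cv2.imwrite('pics/s3.png',g[:,:,::-1])
g=cv2.resize(g[160:240,270:430],(800,400),interpolation=cv2.INTER_CUBIC);cv2.imwrite('pics/s3c.png',g[:,:,::-1])
E
```

```text
time: 12.88
eef_pos: [0.5539, -0.171, 0.0655]
tool_rot: [0.387, -0.016, 0.922, 0.007]
contact_force: [-1.8, 1.7, 10.9]
finger_gap: 0.0183
grip_force: 61.9
[ 0.71391163  0.02498072 -0.69979008] [-1.80374497  1.69582824 10.88426654] [ 0.44639206 -0.28876629  0.30303146]
```

View pics/s3c.png

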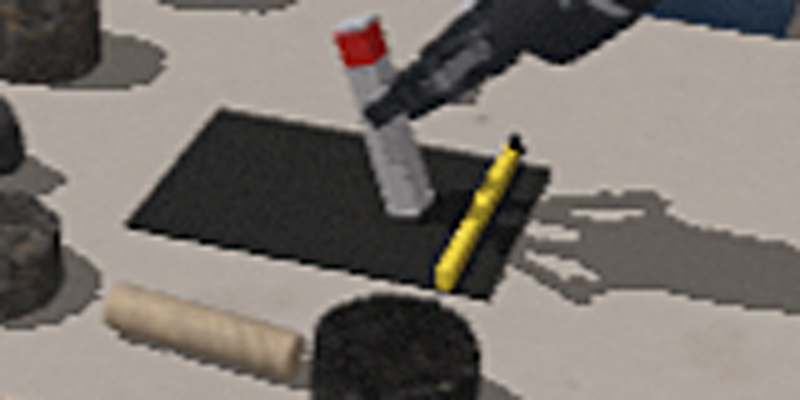

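The bar is now at about 70°, with its foot pressed on the mat at 11 N. I'll loosen the grip and pull the hand back so the bar pivots between the fingers.

```bash
python3 -m handwheel '[[0,0,0,0,0,0,1],[0,0,0,0,0,0,1],[0.07,0,-0.07,0,0,0,1],[0.07,0,-0.07,0,0,0,1],[0.07,0,-0.07,0,0,0,1],[0.07,0,-0.07,0,0,0,1],[0,0,0,0,0,0,1]]' 22; python3 - <<'E'
from h import *
f=grab_frame('wrist');cv2.imwrite('pics/w3b.png',f[:,:,::-1])
E
python3 -m handwheel '[[0.07,0,-0.07,0,0,0,1],[0.07,0,-0.07,0,0,0,1],[0.07,0,-0.07,0,0,0,1],[0.07,0,-0.07,0,0,0,1],[0,0,0,0,0,0,1]]'; python3 - <<'E'
from h import *
p,R,s=pose();print(p,R.apply([0,0,1]))
P=camera_params('wrist');np.save('w4.npy',P,allow_pickle=True);f=grab_frame('wrist');cv2.imwrite('pics/w4.png',f[:,:,::-1])
g=grab_frame('scene');cv2.imwrite('pics/s4.png',g[:,:,::-1])
c=cv2.resize(g[155:215,320:380],(400,400),interpolation=cv2.INTER_CUBIC)
w=cv2.resize(f[:250,140:390],(400,400),interpolation=cv2.INTER_CUBIC)
cv2.imwrite('pics/c4.png',np.hstack([c,w])[:,:,::-1])
E
```

```text
time: 13.85
eef_pos: [0.5423, -0.1722, 0.0658]
tool_rot: [0.387, -0.016, 0.922, 0.006]
contact_force: [3.8, -0.1, 6.9]
finger_gap: 0.0186
grip_force: 61.0
time: 14.52
eef_pos: [0.5303, -0.1727, 0.0657]
tool_rot: [0.387, -0.016, 0.922, 0.006]
contact_force: [2.7, -0.1, 8.0]
finger_gap: 0.0186
grip_force: 61.2
[ 0.53031014 -0.17272282  0.06572111] [ 0.71334644  0.02237013 -0.70045445]
```

View pics/c4.png

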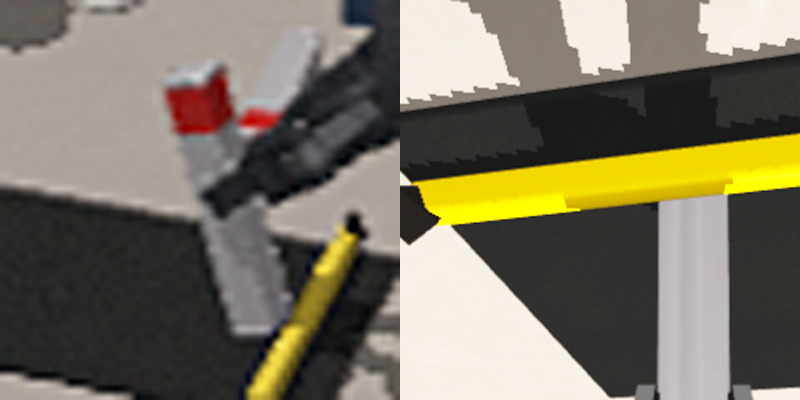

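The foot slid instead of pivoting, because the grip stayed at 61 N. The bar still leans about 20°. I'll square the hand to the rib and brace the foot against it.

```bash
python3 -m handwheel '[[0,0,0,-0.55,0,-0.55,1],[0,0,0,-0.55,0,-0.55,1],[0,0,0,-0.55,0,-0.55,1],[0,0,0,0,0,0,1]]'; python3 - <<'E'
from h import *
p,R,s=pose();d=R.apply([0,0,1]);print(d,np.degrees(np.arctan2(d[1],d[0])),R.apply([0,1,0]))
E
python3 -m handwheel '[[0.09,0,-0.09,0,0,0,1],[0.09,0,-0.09,0,0,0,1],[0.09,0,-0.09,0,0,0,1],[0,0,0,0,0,0,1]]'; python3 -m handwheel '[[0.09,0,-0.09,0,0,0,1],[0.09,0,-0.09,0,0,0,1],[0,0,0,0,0,0,1]]'
```

```text
time: 15.12
eef_pos: [0.5299, -0.1716, 0.0656]
tool_rot: [0.385, -0.091, 0.918, 0.038]
contact_force: [1.5, 2.0, 11.8]
finger_gap: 0.0183
grip_force: 61.6
[ 0.69988253  0.1401748  -0.70036809] 11.325540870516988 [-1.95820671e-01  9.80639548e-01  5.84677632e-04]
time: 15.62
eef_pos: [0.519, -0.1743, 0.0653]
tool_rot: [0.385, -0.091, 0.918, 0.037]
contact_force: [8.2, 1.6, 1.7]
finger_gap: 0.0183
grip_force: 58.8
time: 16.0
eef_pos: [0.5112, -0.1756, 0.0651]
tool_rot: [0.385, -0.091, 0.918, 0.037]
contact_force: [7.1, 1.5, 1.3]
finger_gap: 0.0185
grip_force: 57.1
```

```bash
python3 -m handwheel '[[0.08,0,-0.08,0,0,0,1],[0.08,0,-0.08,0,0,0,1],[0,0,0,0,0,0,1]]'; python3 - <<'E'
from h import *
f=grab_frame('wrist');cv2.imwrite('pics/w5.png',f[:,:,::-1])
g=grab_frame('scene');cv2.imwrite('pics/s5.png',g[:,:,::-1])
c=cv2.resize(g[155:215,320:380],(400,400),interpolation=cv2.INTER_CUBIC)
w=cv2.resize(f[:250,140:390],(400,400),interpolation=cv2.INTER_CUBIC)
cv2.imwrite('pics/c5.png',np.hstack([c,w])[:,:,::-1])
E
```

```text
time: 16.38
eef_pos: [0.5041, -0.1767, 0.0646]
tool_rot: [0.384, -0.091, 0.918, 0.038]
contact_force: [6.4, 1.6, -0.3]
finger_gap: 0.0185
grip_force: 55.3
```

View pics/c5.png

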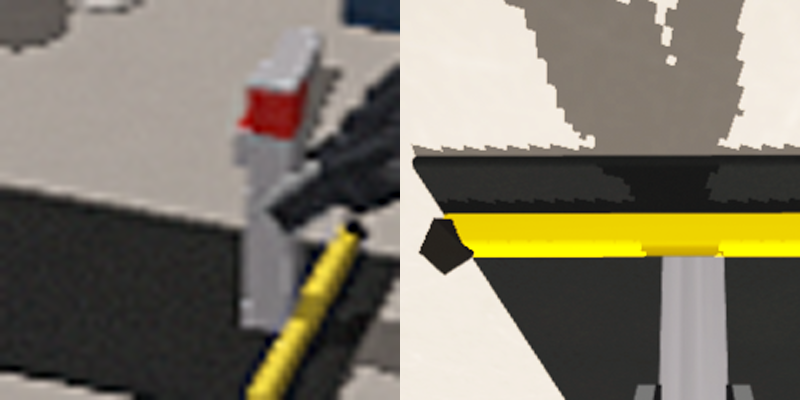

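The bar now looks nearly upright, with its foot at the rib. I'll press down to seat the foot flat.

```bash
python3 -m handwheel '[[0.03,0,-0.03,0,0,0,1],[0.04,0,0.04,0,0,0,1],[0.04,0,0.04,0,0,0,1],[0,0,0,0,0,0,1]]';python3 -m handwheel '[[0.03,0,0.03,0,0,0,1],[0.03,0,0.03,0,0,0,1],[0,0,0,0,0,0,1]]'; python3 - <<'E'
from h import *
p,R,s=pose();print(s['ft_torque'],p)
g=grab_frame('scene');cv2.imwrite('pics/s6.png',g[:,:,::-1])
c=cv2.resize(g[165:215,330:380],(600,600),interpolation=cv2.INTER_CUBIC);cv2.imwrite('pics/c6.png',c[:,:,::-1])
# expected vertical edge direction in image at bar, and head->foot points
for x,y in((.49,-.165),(.51,-.175)): print((((proj('scene',[(x,y,.004),(x,y,.124)])-[330,165])+.5)*12-.5).round(1))
E
```

```text
time: 16.98
eef_pos: [0.5031, -0.1769, 0.0613]
tool_rot: [0.385, -0.091, 0.918, 0.038]
contact_force: [6.8, 1.2, 0.8]
finger_gap: 0.0183
grip_force: 55.2
time: 17.35
eef_pos: [0.5041, -0.1769, 0.0606]
tool_rot: [0.387, -0.091, 0.917, 0.038]
contact_force: [-1.9, 0.9, 17.0]
finger_gap: 0.0184
grip_force: 57.2
[ 0.67575168 -1.77523438  0.30576892] [ 0.50405782 -0.17692033  0.06060188]
[[401.7 515.9]
 [428.6  71.1]]
[[347.1 473.7]
 [370.5  33.1]]
```

View pics/c6.png

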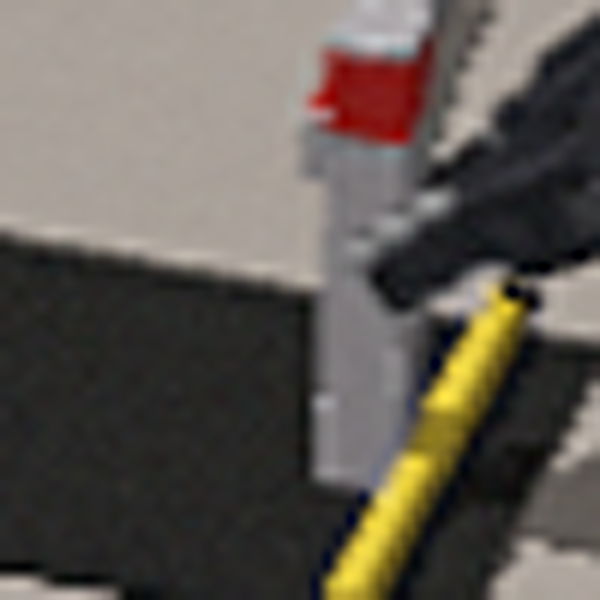

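```bash
python3 -m handwheel '[[0,0,0,0,0,0,0.62]]' 20|egrep 'gap|grip|cont'; python3 -m handwheel '[[0,0,0,0,0,0,0.58]]'|egrep 'gap|grip|cont';python3 -m handwheel '[[0,0,0,0,0,0,0.57]]'|egrep 'gap|grip|cont'
```

```text
contact_force: [-0.3, 1.4, 17.2]
finger_gap: 0.0181
grip_force: 57.1
contact_force: [-0.4, 1.2, 17.0]
finger_gap: 0.0185
grip_force: 57.1
contact_force: [-0.9, 1.6, 16.8]
finger_gap: 0.0186
grip_force: 51.2
```

```bash
python3 -m handwheel '[[0,0,0,0,0,0,0.565]]'|egrep 'gap|grip|cont'; python3 -m handwheel '[[0,0,0,0,0,0,0.56]]'|egrep 'gap|grip|cont';python3 -m handwheel '[[0,0,0,0,0,0,0.556]]'|egrep 'gap|grip|cont'
```

```text
contact_force: [-1.3, 1.1, 16.4]
finger_gap: 0.0187
grip_force: 44.8
contact_force: [-0.4, 1.7, 16.4]
finger_gap: 0.0191
grip_force: 38.3
contact_force: [-0.6, 1.6, 15.6]
finger_gap: 0.0191
grip_force: 33.1
```

```bash
python3 -m handwheel '[[0,0,0,0,0,0,0.548]]'|egrep 'gap|grip|cont'; python3 -m handwheel '[[0,0,0,0,0,0,0.542]]'|egrep 'gap|grip|cont';python3 -m handwheel '[[0.02,0,0.02,0,0,0,0.539],[0,0,0,0,0,0,0.539]]'
```

```text
contact_force: [0.0, 1.3, 14.7]
finger_gap: 0.0196
grip_force: 22.6
contact_force: [-0.7, 0.8, 15.3]
finger_gap: 0.0198
grip_force: 14.8
time: 18.65
eef_pos: [0.5033, -0.1772, 0.0591]
tool_rot: [0.386, -0.091, 0.917, 0.037]
contact_force: [-3.2, -0.2, 15.6]
finger_gap: 0.0194
grip_force: 10.9
```

```bash
python3 -m handwheel '[[0,0,0,0,0,0,0.6],[0,0,0,0,0,0,1],[0,0,0,0,0,0,1],[0,0,0,0,0,0,1]]' 60; python3 -m handwheel '[[-0.5,0,-0.5,0,0,0,1],[-0.7,0,-0.7,0,0,0,1],[-0.7,0,-0.7,0,0,0,1],[-0.7,0,-0.7,0,0,0,1],[-0.7,0,-0.7,0,0,0,1],[-0.3,0,-0.3,0,0,0,1],[0,0,0,0,0,0,1]]'; python3 - <<'E'
from h import *
p,R,s=pose();d=R.apply([0,0,1]);print(p,d,np.degrees(np.arctan2(d[1],d[0])),R.apply([0,1,0]))
g=grab_frame('scene');cv2.imwrite('pics/s7.png',g[:,:,::-1])
ax=p-[.004,0.001,0];foot=ax.copy();foot[2]=p[2]-.055
print('pred foot/head px',proj('scene',[foot,foot+[0,0,.12]]).round(1))
P=camera_params('wrist');np.save('w7.npy',P,allow_pickle=True);f=grab_frame('wrist');cv2.imwrite('pics/w7.png',f[:,:,::-1])
u,v=proj('scene',[foot+[0,0,.06]])[0].astype(int)
c=cv2.resize(g[v-37:v+38,u-25:u+25],(400,600),interpolation=cv2.INTER_CUBIC)
w=cv2.resize(f[:300,220:420],(400,600),interpolation=cv2.INTER_CUBIC);print(u,v)
cv2.imwrite('pics/c7.png',np.hstack([c,w])[:,:,::-1])
E
```

```text
time: 19.15
eef_pos: [0.5033, -0.1772, 0.0592]
tool_rot: [0.386, -0.091, 0.917, 0.037]
contact_force: [-5.1, 0.4, 17.8]
finger_gap: 0.0181
grip_force: 58.1
time: 20.02
eef_pos: [0.5003, -0.1769, 0.2095]
tool_rot: [0.382, -0.09, 0.919, 0.037]
contact_force: [-0.5, 0.2, -2.3]
finger_gap: 0.0182
grip_force: 60.5
[ 0.5002887  -0.17686727  0.20949399] [ 0.69595113  0.13678065 -0.7049419 ] 11.11906237015493 [-1.92947809e-01  9.81209016e-01 -1.01899865e-04]
pred foot/head px [[365.9 158. ]
 [368.5 115.5]]
367 137
```

View pics/c7.png

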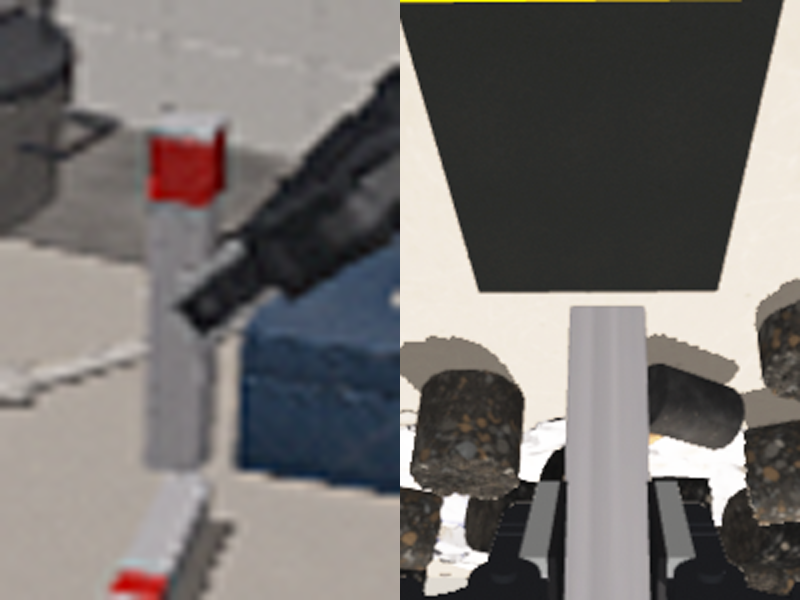

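```bash
python3 - <<'E'
from h import *
P=np.load('w7.npy',allow_pickle=True).item();p=np.array([0.5002887,-0.17686727,0.20949399])
e=ray('w',[(305,153.5),(342.5,153.5)],p[2]-.055,P);print(e.round(4),np.linalg.norm(e[0]-e[1]))
y=np.radians(11.12);f=np.array([np.cos(y),np.sin(y),0]);l=np.array([-np.sin(y),np.cos(y),0])
for q in e: print('fwd',(q-p)@f,'left',(q-p)@l)
print('axis at tcp fwd',((e.mean(0)-p)@f)+.01)
# gauge transit target: waypoint in front
th=np.radians(16.41);gx=np.array([np.cos(th),np.sin(th),0]);S=np.array([.5888,.1699,.026]);
R=Rt(196.4,-45.6)
for x in (-.13,-.02):
    print((S+gx*(x+.004)+[0,0,.055]).round(4))
plan(S+gx*(-.13+.004)+[0,0,.13],R)
E
```

```text
[[ 0.495  -0.1876  0.1545]
 [ 0.4911 -0.168   0.1545]] 0.019979565158496262
fwd -0.007283303056196834 left -0.009493074333499912
fwd -0.007256333364567111 left 0.010486472622282922
axis at tcp fwd 0.002730181789618003
[0.4679 0.1343 0.081 ]
[0.5735 0.1654 0.081 ]
12 x [0.02, 0.86, 0.19, -0.08, -0.01, -0.08]
```

```bash
python3 - <<'E'
from h import *
g=cv2.cvtColor(cv2.imread('pics/s7.png'),cv2.COLOR_BGR2LAB).astype(float)
gx=np.abs(cv2.GaussianBlur(g,(0,0),.7)); gx=np.abs(np.roll(gx,-1,1)-np.roll(gx,1,1)).sum(2)/2
L=[];Rr=[]
for v in list(range(118,157)):
    def pk(a,b):
        w=gx[v,a:b+1];i=a+np.argmax(w);
        if i in(a,b):return np.nan
        y0,y1,y2=gx[v,i-1],gx[v,i],gx[v,i+1];return i+.5*(y0-y2)/(y0-2*y1+y2)
    L.append((v,pk(358,364)));Rr.append((v,pk(365,373)))
L=np.array(L);Rr=np.array(Rr);print(np.c_[L,Rr[:,1]].round(1)[::2].tolist())
p=np.array([0.5002887,-0.17686727,0.20949399]);y=np.radians(11.12);f=np.array([np.cos(y),np.sin(y),0]);l=np.array([-np.sin(y),np.cos(y),0])
c=p+.0027*f-[0,0,.055]
for lean in(0,2):
  ax=np.array([0,0,1])+np.tan(np.radians(lean))*f
  for a,b in((.01,.01),(-.01,.01),(-.01,-.01)): print(lean,a,b,proj('scene',[c+a*f+b*l,c+a*f+b*l+.12*ax]).round(1).tolist())
E
```

```text
[[118.0, 360.1, 370.0], [120.0, 360.2, 369.8], [122.0, 360.1, 369.8], [124.0, 360.1, 368.7], [126.0, nan, nan], [128.0, 359.6, 371.7], [130.0, 359.7, 372.0], [132.0, 360.0, 371.2], [134.0, 360.0, 367.7], [136.0, 360.2, 365.6], [138.0, nan, 371.1], [140.0, nan, nan], [142.0, 359.7, 371.9], [144.0, 359.7, 371.5], [146.0, 360.0, 371.4], [148.0, 359.7, 371.3], [150.0, 359.7, 371.3], [152.0, 359.7, 371.2], [154.0, 359.7, 371.1], [156.0, 359.4, 370.9]]
0 0.01 0.01 [[358.9, 158.6], [361.1, 116.0]]
0 -0.01 0.01 [[366.1, 159.8], [368.7, 116.9]]
0 -0.01 -0.01 [[368.0, 156.8], [370.7, 114.4]]
2 0.01 0.01 [[358.9, 158.6], [359.5, 115.8]]
2 -0.01 0.01 [[366.1, 159.8], [367.1, 116.7]]
2 -0.01 -0.01 [[368.0, 156.8], [369.1, 114.2]]
```

```bash
python3 - <<'E'
from h import *
th=np.radians(16.41);gx=np.array([np.cos(th),np.sin(th),0]);S=np.array([.5888,.1699,.026])
plan(S+gx*(-.12-.0027)+[0,0,.13],Rt(196.4,-46.6),14)
E
```

```text
14 x [0.02, 0.74, 0.16, -0.07, -0.03, -0.07]
```

```bash
python3 -m handwheel '[[0.02,0.5,0.16,-0.07,-0.03,-0.07,1],[0.02,0.74,0.16,-0.07,-0.03,-0.07,1],[0.02,0.74,0.16,-0.07,-0.03,-0.07,1],[0.02,0.74,0.16,-0.07,-0.03,-0.07,1],[0.02,0.74,0.16,-0.07,-0.03,-0.07,1],[0.02,0.74,0.16,-0.07,-0.03,-0.07,1],[0.02,0.74,0.16,-0.07,-0.03,-0.07,1],[0.02,0.74,0.16,-0.07,-0.03,-0.07,1],[0.02,0.74,0.16,-0.07,-0.03,-0.07,1],[0.02,0.74,0.16,-0.07,-0.03,-0.07,1],[0.02,0.74,0.16,-0.07,-0.03,-0.07,1],[0.02,0.74,0.16,-0.07,-0.03,-0.07,1],[0.02,0.74,0.16,-0.07,-0.03,-0.07,1],[0.02,0.5,0.16,-0.07,-0.03,-0.07,1],[0.02,0.48,0,0,0,0,1],[0,0,0,0,0,0,1]]'; python3 - <<'E'
from h import *
p,R,s=pose();d=R.apply([0,0,1]);print(s['joint_positions'],d,np.degrees(np.arctan2(d[1],d[0])))
th=np.radians(16.41);gx=np.array([np.cos(th),np.sin(th),0]);S=np.array([.5888,.1699,.026])
P=camera_params('wrist');np.save('w8.npy',P,allow_pickle=True);f=grab_frame('wrist');cv2.imwrite('pics/w8.png',f[:,:,::-1])
f=grab_frame('top');cv2.imwrite('pics/t8.png',f[:,:,::-1])
plan(S+gx*(-.10-.0027)+[0,0,.062],Rt(196.4,-46.6))
E
```

```text
time: 22.12
eef_pos: [0.4707, 0.1368, 0.1597]
tool_rot: [0.391, -0.136, 0.909, 0.058]
contact_force: [0.7, -0.1, -1.6]
finger_gap: 0.018
grip_force: 60.5
[-0.00383688  0.005043   -1.29672556 -0.52041735  0.21564255 -0.20992474] [ 0.69433514  0.21131262 -0.68792855] 16.927001830597323
3 x [0.43, -0.0, 0.71, 0.02, -0.01, 0.03]
```

View pics/w8.png

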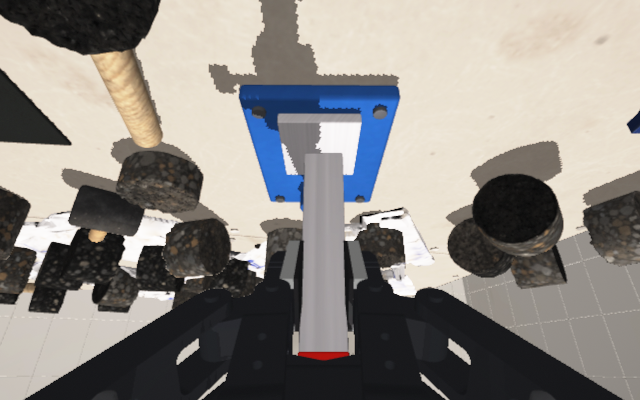

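```bash
python3 - <<'E'
from h import *
P=np.load('w8.npy',allow_pickle=True).item();p,R,s=pose()
th=np.radians(16.41)
def G(X): q=np.array(X)[:,:2]-[.5888,.1699];return np.c_[q@[np.cos(th),np.sin(th)],q@[-np.sin(th),np.cos(th)]].round(4)
print('base front',G(ray('w',[(240,98),(399,98)],.016,P)))
print('anvil front',G(ray('w',[(278,122),(361,122)],.026,P)), G(ray('w',[(278,114),(361,114)],.016,P)))
print('anvil back',G(ray('w',[(287,175),(357,175)],.026,P)))
print('base back',G(ray('w',[(271,200),(371,201)],.016,P)))
e=ray('w',[(305,153.5),(343,153.5)],p[2]-.055,P);print('foot near edge',G(e),'tcp',G([p]))
# subpixel yaw from base front edge
im=cv2.imread('pics/w8.png').astype(float);b=im[:,:,0]-im[:,:,2]
pts=[]
for u in range(255,390,5):
    col=b[80:93,u];i=np.argmax(np.diff(col));pts.append((u,80+i+.5))
print(np.polyfit(*np.array(pts).T,1)); 
g=ray('w',[(240,86),(399,86)],0,P);print(G(g))
E
```

```text
base front [[-0.0747 -0.0645]
 [-0.0759  0.062 ]]
anvil front [[-0.0578 -0.0355]
 [-0.0585  0.0332]] [[-0.0561 -0.0363]
 [-0.0568  0.0339]]
anvil back [[ 0.0281 -0.0356]
 [ 0.0273  0.0385]]
base back [[ 0.1081 -0.0636]
 [ 0.1096  0.0653]]
foot near edge [[-0.1276 -0.0085]
 [-0.1278  0.0119]] tcp [[-0.1227  0.0004]]
[7.69230769e-03 8.22606838e+01]
[[-0.0715 -0.067 ]
 [-0.0729  0.0643]]
```

```bash
python3 -m handwheel '[[-0.12,-0.01,0.67,0,0,0,1],[-0.12,-0.01,0.67,0,0,0,1],[-0.12,-0.01,0.67,0,0,0,1],[-0.12,-0.01,0.67,0,0,0,1],[-0.12,-0.01,0.67,0,0,0,1],[-0.12,0,0.67,0,0,0,1],[0,0,0,0,0,0,1]]'; python3 - <<'E'
from h import *
p,R,s=pose();d=R.apply([0,0,1]);th=np.radians(16.41)
def G(X): q=np.array(X)[:,:2]-[.5888,.1699];return np.c_[q@[np.cos(th),np.sin(th)],q@[-np.sin(th),np.cos(th)]].round(4)
print(G([p]),s['joint_positions'],np.degrees(np.arctan2(d[1],d[0])),np.degrees(np.arccos(-d[2])))
P=camera_params('wrist');np.save('w9.npy',P,allow_pickle=True);f=grab_frame('wrist');cv2.imwrite('pics/w9.png',f[:,:,::-1])
g=grab_frame('scene');cv2.imwrite('pics/s9.png',g[:,:,::-1])
c=cv2.resize(g[215:285,205:305],(400,280),interpolation=cv2.INTER_CUBIC)
w=cv2.resize(f[60:260,200:440],(720,600)[:2],interpolation=cv2.INTER_CUBIC)
c0=cv2.resize(g[130:290,190:310],(0,0),fx=2.5,fy=2.5,interpolation=cv2.INTER_CUBIC)
o=np.zeros((600,800,3),np.uint8);o[:400,:300]=c0;o[:417,300:]=cv2.resize(f[60:260,200:440],(500,417),interpolation=cv2.INTER_CUBIC)
cv2.imwrite('pics/c9.png',o[:420,:,::-1])
E
```

```text
time: 23.1
eef_pos: [0.5702, 0.1627, 0.092]
tool_rot: [0.391, -0.134, 0.909, 0.057]
contact_force: [-0.0, 0.2, -1.7]
finger_gap: 0.0182
grip_force: 60.4
[[-0.0198 -0.0017]] [ 0.07140697  0.38987965 -1.14163906 -0.7601523   0.1587784  -0.15384031] 16.681195564182826 46.500626421244206
```

View pics/c9.png

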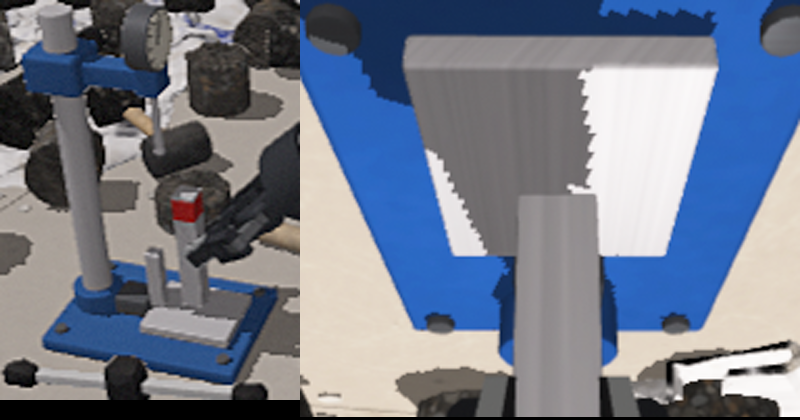

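I have viewed more pictures than the 10 allowed, so from here on I'll work from numbers only. The last one showed the bar upright over the anvil, centred and in front of the stop, with clear space below the dial.

```bash
python3 - <<'E'
from h import *
P=np.load('w9.npy',allow_pickle=True).item();p,R,s=pose();th=np.radians(16.41)
def G(X): q=np.array(X)[:,:2]-[.5888,.1699];return np.c_[q@[np.cos(th),np.sin(th)],q@[-np.sin(th),np.cos(th)]].round(4)
a=ray('w',[(249.9,92.6),(399.7,92.6),(375.7,182.4),(273,182.4)],.026,P);print('anvil',G(a))
loc=[(-.062,-.035),(-.062,.035),(.022,.035),(.022,-.035)];o,t,e=fit(loc,a);print('gauge fit',o,np.degrees(t),e)
f=ray('w',[(305.6,153.6),(342.1,153.6)],p[2]-.055,P);print('foot edge',G(f),'mid in fit',Ro.from_euler('z',-t).apply(np.r_[f.mean(0)[:2]-o,0])[:2], np.linalg.norm(f[1]-f[0]))
E
```

```text
anvil [[-0.0578 -0.036 ]
 [-0.0583  0.0332]
 [ 0.026   0.0344]
 [ 0.0265 -0.0362]]
gauge fit [0.59301146 0.1700878 ] 16.79605671027749 0.0004230454895222946
foot edge [[-0.0253 -0.0113]
 [-0.0254  0.0081]] mid in fit [-0.02945084 -0.00038806] 0.019485894464570712
```

```bash
python3 -m handwheel '[[0.07,0,0.07,0,0,0,1],[0.07,0,0.07,0,0,0,1],[0.07,0,0.07,0,0,0,1],[0,0,0,0,0,0,1]]';python3 -m handwheel '[[0.04,0,0.04,0,0,0,1],[0,0,0,0,0,0,1]]'|egrep 'eef|cont';python3 -m handwheel '[[0.03,0,0.03,0,0,0,1],[0,0,0,0,0,0,1]]'|egrep 'eef|cont'
```

```text
time: 23.7
eef_pos: [0.5703, 0.1633, 0.084]
tool_rot: [0.391, -0.134, 0.909, 0.057]
contact_force: [0.3, -0.5, -1.9]
finger_gap: 0.0182
grip_force: 60.4
eef_pos: [0.5706, 0.1634, 0.0825]
contact_force: [0.0, 0.3, -1.9]
eef_pos: [0.5706, 0.1634, 0.0813]
contact_force: [-0.8, 1.2, -2.3]
```

```bash
python3 -m handwheel '[[0.03,0,0.03,0,0,0,1],[0,0,0,0,0,0,1]]'|egrep 'eef|cont';python3 -m handwheel '[[0.03,0,0.03,0,0,0,1],[0,0,0,0,0,0,1]]'|egrep 'eef|cont';python3 -m handwheel '[[0.02,0,0.02,0,0,0,1],[0,0,0,0,0,0,1]]'|egrep 'eef|cont'
```

```text
eef_pos: [0.5717, 0.1637, 0.0812]
contact_force: [-0.2, 0.6, 3.3]
eef_pos: [0.5726, 0.1638, 0.0812]
contact_force: [-2.9, 0.1, 9.1]
eef_pos: [0.5732, 0.164, 0.0812]
contact_force: [-6.1, -1.9, 14.8]
```

```bash
python3 -m handwheel '[[0,0,0,0,0,0,0.57],[0,0,0,0,0,0,0.56],[0,0,0,0,0,0,0.55]]' 20;python3 -m handwheel '[[0,0,0,0,0,0,0.542],[0,0,0,0,0,0,0.54],[0,0,0,0,0,0,0.54]]'
```

```text
time: 25.32
eef_pos: [0.5732, 0.164, 0.0811]
tool_rot: [0.395, -0.135, 0.907, 0.057]
contact_force: [-5.0, -0.7, 12.9]
finger_gap: 0.0196
grip_force: 25.2
time: 25.7
eef_pos: [0.5733, 0.164, 0.0809]
tool_rot: [0.395, -0.135, 0.907, 0.057]
contact_force: [-3.6, -1.1, 11.8]
finger_gap: 0.0197
grip_force: 12.0
```

```bash
python3 -m handwheel '[[0,0,0,0,0,0,0.555],[-0.02,0,-0.02,0,0,0,0.555],[-0.07,0,0.07,0,0,0,0.555],[-0.07,0,0.07,0,0,0,0.555],[-0.07,0,0.07,0,0,0,0.555],[-0.07,0,0.07,0,0,0,0.555],[0,0,0,0,0,0,0.555]]'; python3 - <<'E'
from h import *
p,R,s=pose();d=R.apply([0,0,1]);print(np.degrees(np.arctan2(d[1],d[0])),np.degrees(np.arccos(-d[2])))
P=camera_params('wrist');np.save('w10.npy',P,allow_pickle=True);f=grab_frame('wrist');cv2.imwrite('pics/w10.png',f[:,:,::-1])
th=np.radians(16.8);q=p[:2]-[.5930,.1701];print('tcp in gauge',q@[np.cos(th),np.sin(th)],q@[-np.sin(th),np.cos(th)])
E
```

```text
time: 26.58
eef_pos: [0.5836, 0.1671, 0.0808]
tool_rot: [0.393, -0.134, 0.908, 0.057]
contact_force: [-1.8, 0.2, 7.0]
finger_gap: 0.0195
grip_force: 20.2
16.694909649475505 46.83418560632265
tcp in gauge -0.009825491409239932 -0.00012984343161292488
```

```bash
python3 -m handwheel '[[-0.07,0,0.07,0,0,0,0.555],[0,0,0,0,0,0,0.555]]'|egrep 'eef|cont';python3 -m handwheel '[[-0.04,0,0.04,0,0,0,0.555],[0,0,0,0,0,0,0.555]]'|egrep 'eef|cont';python3 -m handwheel '[[-0.04,0,0.04,0,0,0,0.555],[0,0,0,0,0,0,0.555]]'|egrep 'eef|cont|grip'
```

```text
eef_pos: [0.5863, 0.1679, 0.0808]
contact_force: [-1.7, -0.7, 6.7]
eef_pos: [0.5878, 0.1684, 0.0807]
contact_force: [-1.6, -1.9, 7.7]
eef_pos: [0.5893, 0.1688, 0.0807]
contact_force: [-2.6, -1.9, 6.9]
grip_force: 20.4
```

```bash
for i in 1; do python3 -m handwheel '[[-0.04,0,0.04,0,0,0,0.555],[0,0,0,0,0,0,0.555]]'|egrep 'eef|cont';python3 -m handwheel '[[-0.04,0,0.04,0,0,0,0.555],[0,0,0,0,0,0,0.555]]'|egrep 'eef|cont|grip'; done; python3 - <<'E'
from h import *
p,R,s=pose()
g=grab_frame('scene');cv2.imwrite('pics/s11.png',g[:,:,::-1])
P=camera_params('wrist');np.save('w11.npy',P,allow_pickle=True);f=grab_frame('wrist');cv2.imwrite('pics/w11.png',f[:,:,::-1])
# foot near edge row in w9,w10,w11: between bar and anvil along centre columns; print gray profile along the bar columns
for n in ('w9','w10','w11'):
    a=cv2.imread(f'pics/{n}.png');c=a[125:185,312:336].mean(axis=(1,2));print(n,c.round(0).astype(int).tolist())
E
```

```text
eef_pos: [0.5906, 0.1693, 0.0806]
contact_force: [-4.2, -0.4, 8.6]
eef_pos: [0.591, 0.1694, 0.0804]
contact_force: [-11.9, -3.7, 14.8]
grip_force: 21.9
w9 [112, 112, 112, 112, 112, 112, 112, 112, 112, 112, 112, 112, 112, 112, 112, 112, 112, 111, 112, 111, 111, 111, 111, 120, 140, 149, 141, 138, 129, 143, 143, 143, 143, 143, 144, 143, 144, 144, 144, 144, 144, 144, 144, 144, 144, 144, 144, 144, 144, 144, 144, 144, 144, 145, 145, 145, 145, 145, 145, 145]
w10 [110, 110, 110, 110, 110, 110, 110, 110, 110, 110, 110, 110, 110, 110, 110, 110, 110, 110, 110, 110, 111, 126, 147, 146, 146, 146, 146, 146, 147, 147, 147, 147, 147, 147, 147, 147, 147, 147, 148, 148, 148, 148, 148, 148, 148, 148, 148, 148, 148, 149, 149, 149, 149, 149, 149, 149, 149, 149, 149, 150]
w11 [109, 109, 109, 109, 109, 109, 108, 109, 109, 108, 108, 108, 108, 108, 108, 108, 112, 130, 148, 147, 147, 147, 147, 147, 147, 147, 147, 147, 147, 147, 147, 148, 148, 148, 148, 148, 148, 148, 148, 148, 148, 148, 148, 148, 148, 148, 148, 149, 149, 149, 149, 149, 149, 149, 149, 149, 149, 149, 149, 149]
```

```bash
python3 - <<'E'
from h import *
P=np.load('w11.npy',allow_pickle=True).item()
a=cv2.imread('pics/w11.png').astype(float);b=cv2.cvtColor(cv2.imread('pics/w11.png'),cv2.COLOR_BGR2GRAY).astype(float)
sat=a.max(2)-a.min(2)
print('col324 sat',sat[40:110,300].astype(int).tolist());print('gray',b[40:110,300].astype(int).tolist())
for v in (95,110,125): 
    r=sat[v];print(v,'anvil cols',[int(i) for i in np.where(np.abs(np.diff(r))>25)[0] if 200<i<450])
for v in (145,150,165): print(v,'bar edges',[(int(i),int(np.diff(b[v])[i])) for i in np.where(np.abs(np.diff(b[v]))>6)[0] if 270<i<380])
p,R,s=pose();d=R.apply([0,0,1]);print(s['contact_force'],np.degrees(np.arctan2(d[1],d[0])),np.degrees(np.arccos(-d[2])))
E
```

```text
col324 sat [63, 62, 63, 63, 63, 62, 63, 63, 62, 63, 62, 63, 63, 62, 57, 23, 5, 5, 5, 4, 5, 4, 5, 6, 4, 4, 5, 5, 4, 4, 5, 5, 5, 4, 4, 5, 4, 5, 4, 4, 3, 4, 4, 3, 3, 4, 4, 3, 3, 3, 4, 4, 5, 4, 4, 4, 4, 4, 3, 3, 3, 4, 4, 4, 3, 4, 3, 4, 4, 3]
gray [40, 41, 40, 41, 40, 40, 40, 40, 41, 40, 40, 41, 40, 41, 44, 79, 125, 137, 137, 137, 139, 140, 141, 142, 141, 139, 138, 137, 135, 136, 139, 143, 143, 132, 119, 110, 107, 108, 107, 107, 107, 107, 107, 108, 107, 106, 106, 107, 107, 107, 106, 106, 106, 106, 106, 106, 106, 106, 106, 105, 105, 105, 105, 105, 106, 105, 105, 105, 105, 105]
95 anvil cols [231, 239, 240, 407]
110 anvil cols [244, 245, 402, 403]
125 anvil cols [248, 249, 397, 398, 446]
145 bar edges [(300, -8), (301, 10), (302, 31), (343, 44), (344, 47)]
150 bar edges [(271, -41), (302, 28), (303, 9), (343, 24), (344, 53), (345, 16)]
165 bar edges [(273, -16), (274, -64), (275, -39), (302, 32), (303, 7), (344, 55), (345, 33)]
[-10.48530084  -4.14700133  14.76884449] 16.654463441533075 46.68077007408817
```

```bash
python3 - <<'E'
from h import *
P=np.load('w11.npy',allow_pickle=True).item();th=np.radians(16.8)
def G(X): q=np.array(X)[:,:2]-[.5930,.1701];return np.c_[q@[np.cos(th),np.sin(th)],q@[-np.sin(th),np.cos(th)]].round(4)
print('front',G(ray('w',[(260,73.5),(300,73.5)],.026,P)))
print('foot',G(ray('w',[(302.8,141.7),(344,141.7)],.026,P)))
print('sides',G(ray('w',[(245,110),(402.8,110),(249,125),(398,125)],.026,P)))
# bar lean in scene image
g=cv2.GaussianBlur(cv2.cvtColor(cv2.imread('pics/s11.png'),cv2.COLOR_BGR2LAB).astype(float),(0,0),.7)
c=np.array([.5930,.1701,.026]);f=np.array([np.cos(th),np.sin(th),0]);l=np.array([-np.sin(th),np.cos(th),0])
for a,b in((.01,.01),(-.01,.01),(-.01,-.01)): print(a,b,proj('scene',[c+a*f+b*l,c+a*f+b*l+[0,0,.12]]).round(1).tolist())
gx=np.abs(np.roll(g,-1,1)-np.roll(g,1,1)).sum(2)/2
for v in range(205,252,3):
    r=gx[v];print(v,[(round(float(i+.5*(r[i-1]-r[i+1])/(r[i-1]-2*r[i]+r[i+1])),1),int(r[i])) for i in range(245,285) if r[i]>6 and r[i]>=r[i-1] and r[i]>r[i+1]])
E
```

```text
front [[-0.0624 -0.0248]
 [-0.0624 -0.0093]]
foot [[-0.0183 -0.0107]
 [-0.0183  0.0101]]
sides [[-0.0417 -0.035 ]
 [-0.0418  0.0347]
 [-0.0314 -0.0353]
 [-0.0315  0.0347]]
0.01 0.01 [[254.2, 254.3], [249.1, 211.6]]
-0.01 0.01 [[262.1, 255.7], [257.6, 212.9]]
-0.01 -0.01 [[265.4, 250.5], [261.2, 208.1]]
205 [(244.9, 33), (251.9, 39), (264.8, 8), (269.7, 9), (280.9, 18), (283.9, 12)]
208 [(244.6, 21), (247.1, 20), (253.9, 21), (277.5, 17)]
211 [(252.4, 37), (256.3, 28), (269.1, 8), (274.1, 17), (284.1, 7)]
214 [(252.1, 11), (257.3, 23), (271.3, 10), (281.4, 8)]
217 [(245.2, 66), (253.4, 8), (256.8, 30), (262.9, 6), (267.9, 9), (276.2, 6), (283.8, 9)]
220 [(246.7, 58), (254.8, 26), (260.0, 20), (263.3, 7), (268.3, 11), (274.0, 9), (281.9, 11)]
223 [(248.0, 21), (256.0, 12), (261.8, 16), (268.1, 6), (273.1, 10), (276.9, 20)]
226 [(249.2, 19), (257.0, 14), (262.4, 25), (274.8, 24), (281.8, 21)]
229 [(248.8, 22), (261.4, 34), (266.2, 6), (272.8, 15), (281.6, 42)]
232 [(247.3, 11), (251.8, 8), (258.0, 22), (270.0, 11), (273.7, 7), (277.3, 15), (280.7, 52)]
235 [(248.1, 15), (255.0, 33), (264.2, 7), (266.7, 7), (278.9, 42)]
238 [(247.9, 30), (257.2, 36), (261.1, 23), (266.0, 15), (268.0, 15), (270.6, 22)]
241 [(248.3, 26), (253.2, 9), (255.9, 11), (263.0, 11), (268.2, 16), (273.1, 9), (279.1, 15)]
244 [(248.6, 31), (253.9, 18), (256.7, 15), (264.4, 9), (269.4, 21), (271.9, 17), (276.3, 7)]
247 [(249.0, 32), (254.3, 15), (257.5, 13), (265.4, 11)]
250 [(247.4, 9), (250.0, 27), (254.9, 13), (259.1, 10), (267.0, 13)]
```

```bash
python3 -m handwheel '[[0,0,0,0,0,0,0.6],[0,0,0,0,0,0,1],[0,0,0,0,0,0,1],[-0.02,0,-0.02,0,0,0,1],[0.07,0,-0.07,0,0,0,1],[0.07,0,-0.07,0,0,0,1],[0.07,0,-0.07,0,0,0,1],[0.07,0,-0.07,0,0,0,1],[0,0,0,0,0,0,1]]' 60; python3 - <<'E'
from h import *
th=np.radians(16.8)
def G(X): q=np.array(X)[:,:2]-[.5930,.1701];return np.c_[q@[np.cos(th),np.sin(th)],q@[-np.sin(th),np.cos(th)]].round(4)
def edges(n,P):
    b=cv2.GaussianBlur(cv2.cvtColor(cv2.imread(f'pics/{n}.png'),cv2.COLOR_BGR2GRAY),(0,0),.6).astype(float)
    c=b[120:175,314:334].mean(1);i=np.argmax(np.diff(c)[:])+120.5
    print(n,'row',i,'foot near edge',G(ray('w',[(324,i)],.026,P)))
edges('w10',np.load('w10.npy',allow_pickle=True).item())
p,R,s=pose();P=camera_params('wrist');np.save('w12.npy',P,allow_pickle=True);cv2.imwrite('pics/w12.png',grab_frame('wrist')[:,:,::-1]);edges('w12',P);print(G([p]),p)
f=np.array([np.cos(th),np.sin(th),0])
# pivot: far foot edge
F=np.array([.5930,.1701,.026])+f*(G([p])[0,0]+.0031)
ax=np.array([np.sin(th),-np.cos(th),0]);Q=Ro.from_rotvec(ax*np.radians(9));print('head dir check',Q.apply([0,0,1])@f)
plan(F+Q.apply(p-F),Q*R,4)
E
```

```text
time: 29.1
eef_pos: [0.5806, 0.1662, 0.0806]
tool_rot: [0.392, -0.134, 0.908, 0.057]
contact_force: [1.9, 0.7, 4.2]
finger_gap: 0.018
grip_force: 58.7
w10 row 146.5 foot near edge [[-0.0211 -0.0001]]
w12 row 142.5 foot near edge [[-0.0281 -0.    ]]
[[-0.013  -0.0001]] [0.58062273 0.16624419 0.08062791]
head dir check -0.1564344650402309
4 x [0.05, 0.0, -0.05, 0.0, -0.56, 0.0]
```

```bash
cat >> h.py <<'E'
th=np.radians(16.8)
def G(X): q=np.array(X)[:,:2]-[.5930,.1701];return np.c_[q@[np.cos(th),np.sin(th)],q@[-np.sin(th),np.cos(th)]].round(4)
def chk(n):
    p,R,s=pose();P=camera_params('wrist');cv2.imwrite(f'pics/{n}.png',grab_frame('wrist')[:,:,::-1])
    b=cv2.GaussianBlur(cv2.imread(f'pics/{n}.png',0),(0,0),.6).astype(float)
    c=b[110:185,314:334].mean(1);dc=np.diff(c);i=np.argmax(dc);i=i+(dc[i-1]*-1+dc[i+1])/dc[i-1:i+2].sum()+110.5
    d=R.apply([0,0,1]);r=b[int(i)+8];e=np.diff(r)
    L=295+np.argmax(e[295:312]);Rr=336+np.argmax(np.abs(e[336:355]))
    g=G(ray('w',[(L+.5,i),(Rr+.5,i)],.026,P));k=G([p])[0]
    print('row',round(i,1),'contrast',dc.max().round(),'near edge',g.tolist(),'tcp',k,'rel',(g[:,0].mean()-k[0]).round(4),'yaw',np.degrees(np.arctan2(d[1],d[0])).round(2),'tilt',np.degrees(np.arccos(-d[2])).round(2),'z',p[2].round(4),'F',s['contact_force'].round(1))
E
python3 -m handwheel '[[0.055,0,-0.055,0,-0.62,0,1],[0.055,0,-0.055,0,-0.62,0,1],[0.055,0,-0.055,0,-0.62,0,1],[0.055,0,-0.055,0,-0.62,0,1],[0,0,0,0,0,0,1]]' >/dev/null; python3 -c "
from h import *
chk('w13')"
```

```text
row 141.7 contrast 23.0 near edge [[-0.0316, -0.0106], [-0.0317, 0.0101]] tcp [-0.0222 -0.    ] rel -0.0094 yaw 16.73 tilt 56.81 z 0.0807 F [-5.6 -1.4 17.5]
```

```bash
python3 -m handwheel '[[0,0,0,0,0,0,0.57],[0,0,0,0,0,0,0.56],[0,0,0,0,0,0,0.55],[0,0,0,0,0,0,0.542],[0,0,0,0,0,0,0.539]]' 20|egrep 'cont|grip';python3 -m handwheel '[[0,0,0,0,0,0,0.537],[0,0,0,0,0,0,0.537]]'|egrep 'cont|grip'; python3 -c "
from h import *
chk('w14')"
```

```text
contact_force: [-2.2, -1.6, 10.9]
grip_force: 10.7
contact_force: [-3.1, -0.6, 11.8]
grip_force: 8.0
row 142.2 contrast 22.0 near edge [[-0.0314, -0.0106], [-0.0315, 0.0102]] tcp [-0.0222 -0.    ] rel -0.0092 yaw 16.72 tilt 56.71 z 0.0805 F [-3.1 -0.6 11.8]
```

```bash
cat >> h.py <<'E'
def lean(n,x):
    im=grab_frame('scene');cv2.imwrite(f'pics/{n}.png',im[:,:,::-1]);a=im.astype(float)
    red=a[:,:,0]-a[:,:,1:].max(2); ys,xs=np.where(red[190:240,240:290]>40);ys+=190;xs+=240
    w=np.clip(red[190:240,240:290],0,None);w[w<25]=0;yy,xx=np.mgrid[190:240,240:290]
    cen=np.array([(xx*w).sum(),(yy*w).sum()])/w.sum()
    print('red rows',ys.min(),ys.max(),'centroid',cen.round(2))
    for v in range(ys.min(),ys.max()+1,2): q=xs[ys==v];print(v,q.min(),q.max(),end='; ')
    f=np.array([np.cos(th),np.sin(th),0]);l=np.array([-np.sin(th),np.cos(th),0]);c=np.array([.5930,.1701,.026])+x*f
    for k in(-4,0,4):
        ax=np.array([0,0,1])+np.tan(np.radians(k))*f
        # visible red faces: -f face and +l face between 98 and 120 mm
        pts=[c+ax*h+f*s1+l*s2 for h in(.098,.12) for s1,s2 in((.01,.01),(-.01,.01),(-.01,-.01))]
        u=proj('scene',pts);hull=cv2.convexHull(u.astype(np.float32));m=cv2.moments(hull)
        print('\nlean',k,'pred centroid',round(m['m10']/m['m00'],2),round(m['m01']/m['m00'],2),'foot corners',proj('scene',[c+f*.01+l*.01,c-f*.01+l*.01,c-f*.01-l*.01]).round(1).tolist(),end='')
    print()
    g=cv2.GaussianBlur(cv2.cvtColor(im,cv2.COLOR_RGB2LAB).astype(float),(0,0),.6);gx=np.abs(np.roll(g,-1,1)-np.roll(g,1,1)).sum(2)/2
    for v in range(236,262,3):
        r=gx[v];print(v,[(round(float(i+.5*(r[i-1]-r[i+1])/(r[i-1]-2*r[i]+r[i+1])),1),int(r[i])) for i in range(245,290) if r[i]>5 and r[i]>=r[i-1] and r[i]>r[i+1]])
E
python3 -c "
from h import *
lean('s14',-.0215)"
```

```text
red rows 211 222 centroid [262.82 217.37]
211 267 268; 213 266 268; 215 257 269; 217 257 269; 219 258 268; 221 258 266; 
lean -4 pred centroid 268.02 216.81 foot corners [[262.7, 255.8], [270.7, 257.2], [273.8, 252.0]]
lean 0 pred centroid 264.85 216.29 foot corners [[262.7, 255.8], [270.7, 257.2], [273.8, 252.0]]
lean 4 pred centroid 261.69 215.77 foot corners [[262.7, 255.8], [270.7, 257.2], [273.8, 252.0]]
236 [(246.8, 17), (252.9, 20), (255.6, 37), (262.1, 24), (264.0, 26), (285.5, 5), (288.1, 10)]
239 [(248.1, 31), (255.8, 22), (261.6, 25), (265.0, 45), (273.6, 31), (276.8, 39), (284.0, 14), (288.0, 6)]
242 [(248.2, 31), (254.2, 19), (256.6, 26), (259.9, 21), (262.6, 19), (266.7, 6), (270.7, 8), (274.4, 18), (278.2, 40)]
245 [(248.7, 39), (254.0, 19), (256.6, 14), (271.1, 18), (274.7, 27), (277.2, 23)]
248 [(249.6, 19), (254.4, 15), (257.2, 7), (263.4, 9), (271.5, 13), (275.4, 5)]
251 [(250.0, 36), (255.4, 11), (264.2, 10), (272.1, 18), (275.9, 7)]
254 [(248.8, 50), (261.4, 5), (265.2, 17), (272.9, 14), (288.0, 29)]
257 [(246.9, 54), (274.8, 23), (277.0, 14), (280.4, 20), (286.4, 26)]
260 [(245.6, 41), (283.5, 34)]
```

```bash
python3 -m handwheel '[[0,0,0,0,0,0,0.6],[0,0,0,0,0,0,1],[0,0,0,0,0,0,1],[-0.03,0,-0.02,0,0,0,1],[0.04,0,-0.06,0,-0.56,0,1],[0.04,0,-0.06,0,-0.56,0,1],[0,0,0,0,0,0,1]]' 60|egrep 'cont|grip|time'; python3 -c "
from h import *
chk('w15');lean('s15',-.0259)"
```

```text
time: 31.68
contact_force: [-1.0, -0.1, 10.3]
grip_force: 59.8
row 142.3 contrast 26.0 near edge [[-0.0184, -0.0111], [-0.0185, 0.0094]] tcp [-0.0115 -0.0007] rel -0.007 yaw 16.79 tilt 60.76 z 0.0803 F [-1.  -0.1 10.3]
red rows 211 221 centroid [259.94 216.88]
211 265 265; 213 254 265; 215 254 266; 217 255 266; 219 255 265; 221 257 263; 
lean -4 pred centroid 269.89 217.1 foot corners [[264.5, 256.1], [272.5, 257.5], [275.6, 252.3]]
lean 0 pred centroid 266.71 216.58 foot corners [[264.5, 256.1], [272.5, 257.5], [275.6, 252.3]]
lean 4 pred centroid 263.54 216.06 foot corners [[264.5, 256.1], [272.5, 257.5], [275.6, 252.3]]
236 [(246.8, 18), (252.9, 20), (255.3, 33), (259.8, 39), (287.0, 20)]
239 [(248.0, 32), (257.6, 26), (261.6, 37), (269.7, 41), (272.9, 51), (280.5, 9), (283.7, 7), (287.2, 5)]
242 [(248.2, 30), (254.2, 20), (256.4, 22), (265.8, 16), (269.5, 17), (274.5, 35), (277.9, 5), (281.9, 6), (287.8, 12)]
245 [(248.7, 39), (253.9, 20), (256.6, 14), (266.1, 21), (269.4, 31), (276.4, 28), (285.6, 7), (288.5, 10)]
248 [(249.5, 18), (254.5, 15), (257.8, 14), (266.1, 16), (270.2, 6)]
251 [(250.1, 37), (255.4, 12), (258.7, 12), (267.1, 18), (270.1, 7)]
254 [(248.8, 52), (259.3, 16), (262.6, 5), (266.9, 17), (288.0, 32)]
257 [(246.9, 55), (276.1, 27), (286.6, 28)]
260 [(245.6, 42), (280.0, 24), (284.8, 29)]
```

```bash
python3 -m handwheel '[[-0.02,0,-0.01,0,0,0,1],[0,0,0,0,0,0,1]]'|egrep 'eef|cont'; python3 -m handwheel '[[-0.03,0,0.06,0,0,0,1],[-0.03,0,0.06,0,0,0,1],[0,0,0,0,0,0,1]]'|egrep 'eef|cont'; python3 -c "
from h import *
chk('w16');print(pose()[2]['joint_positions'].round(3) if hasattr(pose()[2]['joint_positions'],'round') else pose()[2]['joint_positions'])"
```

```text
eef_pos: [0.5818, 0.166, 0.0803]
contact_force: [0.9, -0.2, 5.2]
eef_pos: [0.5849, 0.1671, 0.0804]
contact_force: [-2.8, -1.7, 9.7]
row 141.7 contrast 24.0 near edge [[-0.0161, -0.0109], [-0.0162, 0.0096]] tcp [-0.0086 -0.0005] rel -0.0075 yaw 16.78 tilt 60.59 z 0.0804 F [-2.8 -1.7  9.7]
[ 0.051  0.764 -1.287 -1.525  0.21  -0.122]
```

```bash
python3 -m handwheel '[[-0.05,0,0.04,0,0,0,1],[-0.03,0,0.05,0,0,0,1],[0,0,0,0,0,0,1]]'|egrep 'eef|cont'; python3 -m handwheel '[[-0.03,0,0.04,0,0,0,1],[0,0,0,0,0,0,1]]'|egrep 'eef|cont'; python3 -c "
from h import *
chk('w17')"
```

```text
eef_pos: [0.5879, 0.1681, 0.0805]
contact_force: [-3.0, -1.1, 7.5]
eef_pos: [0.5891, 0.1685, 0.0805]
contact_force: [-3.9, -1.8, 7.2]
row 141.7 contrast 24.0 near edge [[-0.0116, -0.0108], [-0.0117, 0.0097]] tcp [-0.0042 -0.0004] rel -0.0075 yaw 16.8 tilt 60.47 z 0.0805 F [-3.9 -1.8  7.2]
```

```bash
python3 -m handwheel '[[-0.02,0,0.03,0,0,0,1],[0,0,0,0,0,0,1]]'|egrep 'eef|cont'; python3 -m handwheel '[[-0.02,0,0.03,0,0,0,1],[0,0,0,0,0,0,1]]'|egrep 'eef|cont';  python3 -c "
from h import *
chk('w18');lean('s18',-.001)"
```

```text
eef_pos: [0.5901, 0.1688, 0.0805]
contact_force: [-2.9, -1.3, 6.6]
eef_pos: [0.5911, 0.1691, 0.0805]
contact_force: [-3.2, -1.3, 7.5]
row 141.7 contrast 24.0 near edge [[-0.0096, -0.0108], [-0.0096, 0.0098]] tcp [-0.0021 -0.0004] rel -0.0075 yaw 16.8 tilt 60.45 z 0.0805 F [-3.2 -1.3  7.5]
red rows 210 221 centroid [255.89 216.3 ]
210 261 261; 212 259 261; 214 250 261; 216 251 262; 218 251 261; 220 251 259; 
lean -4 pred centroid 259.38 215.45 foot corners [[254.6, 254.3], [262.5, 255.8], [265.8, 250.5]]
lean 0 pred centroid 256.24 214.94 foot corners [[254.6, 254.3], [262.5, 255.8], [265.8, 250.5]]
lean 4 pred centroid 253.11 214.42 foot corners [[254.6, 254.3], [262.5, 255.8], [265.8, 250.5]]
236 [(246.8, 18), (256.2, 45), (265.8, 7), (268.1, 6), (281.6, 10), (287.4, 40)]
239 [(248.0, 31), (258.1, 44), (261.7, 16), (264.9, 23), (268.5, 40), (276.3, 15), (280.3, 5), (283.3, 11), (285.9, 63)]
242 [(248.3, 31), (262.0, 17), (265.7, 18), (270.6, 32), (286.3, 57)]
245 [(248.8, 40), (253.9, 5), (262.2, 17), (265.8, 28), (270.9, 6), (276.3, 29)]
248 [(249.6, 19), (253.2, 5), (263.1, 18), (266.5, 5)]
251 [(250.0, 36), (256.9, 5), (263.1, 18), (267.0, 8)]
254 [(248.9, 50), (256.0, 12), (263.1, 11), (288.0, 29)]
257 [(246.9, 55), (273.0, 29), (286.3, 27)]
260 [(245.7, 41), (274.1, 6), (278.1, 26), (284.8, 30), (288.4, 12)]
```

```bash
python3 -m handwheel '[[0,0,0,0,0,0,0.57],[0,0,0,0,0,0,0.555],[0.035,0,-0.06,0,0,0,0.555],[0.035,0,-0.06,0,0,0,0.555],[0,0,0,0,0,0,0.555]]' 20|egrep 'eef|cont|grip'; python3 -c "
from h import *
chk('w19');lean('s19',-.002)"|head -4
```

```text
eef_pos: [0.5877, 0.1679, 0.0804]
contact_force: [1.0, 0.7, 2.2]
grip_force: 30.8
row 142.2 contrast 23.0 near edge [[-0.0126, -0.011], [-0.0127, 0.0096]] tcp [-0.0057 -0.0006] rel -0.007 yaw 16.79 tilt 60.49 z 0.0804 F [1.  0.7 2.2]
red rows 210 221 centroid [257.63 216.49]
210 262 263; 212 261 263; 214 252 263; 216 252 263; 218 253 262; 220 253 261; 
lean -4 pred centroid 259.8 215.52 foot corners [[255.0, 254.4], [262.9, 255.8], [266.2, 250.6]]
```

```bash
python3 -m handwheel '[[0.035,0,0.02,0,0,0,0.55],[0.02,0,0.01,0,0,0,0.545],[0.04,0,-0.06,0,0,0,0.545],[0.04,0,-0.06,0,0,0,0.545],[0,0,0,0,0,0,0.545]]' 20|egrep 'eef|cont|grip'; python3 -c "
from h import *
chk('w20');lean('s20',-.002)"|egrep 'row|red|; |^25'
```

```text
eef_pos: [0.585, 0.1669, 0.0797]
contact_force: [1.9, 1.3, 6.9]
grip_force: 17.7
row 143.7 contrast 24.0 near edge [[-0.0151, -0.0112], [-0.0152, 0.0094]] tcp [-0.0086 -0.0008] rel -0.0066 yaw 16.79 tilt 60.73 z 0.0797 F [1.9 1.3 6.9]
red rows 211 221 centroid [259.23 216.8 ]
211 264 265; 213 253 265; 215 253 265; 217 254 265; 219 254 264; 221 257 262; 
lean -4 pred centroid 259.8 215.52 foot corners [[255.0, 254.4], [262.9, 255.8], [266.2, 250.6]]
lean 0 pred centroid 256.66 215.0 foot corners [[255.0, 254.4], [262.9, 255.8], [266.2, 250.6]]
lean 4 pred centroid 253.52 214.49 foot corners [[255.0, 254.4], [262.9, 255.8], [266.2, 250.6]]
251 [(250.0, 36), (255.1, 11), (257.7, 9), (265.2, 18), (268.2, 8)]
254 [(248.9, 51), (257.9, 15), (265.2, 10), (288.0, 29)]
257 [(246.9, 55), (274.1, 27), (276.5, 9), (286.4, 27)]
```

```bash
python3 -m handwheel '[[0.045,0,-0.055,0,0,0,0.543],[0.045,0,-0.055,0,0,0,0.543],[0.04,0,-0.06,0,0,0,0.543],[0,0,0,0,0,0,0.6],[0,0,0,0,0,0,1],[0,0,0,0,0,0,1]]' 60|egrep 'time|eef|cont|grip'; python3 -c "
from h import *
chk('w21');lean('s21',-.002)"|egrep 'row|red|; |^25'
```

```text
time: 35.92
eef_pos: [0.5824, 0.1661, 0.0793]
contact_force: [2.2, 1.6, 9.4]
grip_force: 58.4
row 146.2 contrast 25.0 near edge [[-0.0154, -0.0109], [-0.0156, 0.0095]] tcp [-0.0113 -0.0008] rel -0.0042 yaw 16.82 tilt 60.74 z 0.0793 F [2.2 1.6 9.4]
red rows 211 222 centroid [260.79 217.08]
211 266 266; 213 255 266; 215 255 267; 217 255 267; 219 255 265; 221 258 264; 
lean -4 pred centroid 259.8 215.52 foot corners [[255.0, 254.4], [262.9, 255.8], [266.2, 250.6]]
lean 0 pred centroid 256.66 215.0 foot corners [[255.0, 254.4], [262.9, 255.8], [266.2, 250.6]]
lean 4 pred centroid 253.52 214.49 foot corners [[255.0, 254.4], [262.9, 255.8], [266.2, 250.6]]
251 [(250.1, 37), (255.1, 11), (257.6, 8), (265.4, 15), (268.4, 7)]
254 [(248.8, 51), (258.8, 13), (265.9, 10), (288.1, 30)]
257 [(246.9, 55), (276.2, 31), (286.4, 26)]
```

```bash
python3 -m handwheel '[[-0.03,0,-0.02,0,0,0,1],[-0.04,0,0.05,0,0,0,1],[-0.04,0,0.05,0,0,0,1],[0,0,0,0,0,0,1]]'|egrep 'eef|cont'; python3 -m handwheel '[[-0.03,0,0.05,0,0,0,1],[0,0,0,0,0,0,1]]'|egrep 'eef|cont'; python3 -c "
from h import *
chk('w22')"
```

```text
eef_pos: [0.584, 0.1666, 0.0793]
contact_force: [-2.8, -2.2, 8.6]
eef_pos: [0.5856, 0.1671, 0.0793]
contact_force: [-3.9, -1.9, 9.3]
row 145.5 contrast 25.0 near edge [[-0.0135, -0.0112], [-0.0135, 0.009]] tcp [-0.008  -0.0007] rel -0.0055 yaw 16.78 tilt 60.43 z 0.0793 F [-3.9 -1.9  9.3]
```

```bash
python3 -m handwheel '[[-0.04,0,-0.02,0,0,0,1],[0,0,0,0,0,0,1]]'|egrep 'eef|cont'; python3 -m handwheel '[[-0.035,0,0.05,0,0,0,1],[-0.035,0,0.05,0,0,0,1],[0,0,0,0,0,0,1]]'|egrep 'eef|cont'; python3 -c "
from h import *
chk('w23')"
```

```text
eef_pos: [0.5854, 0.167, 0.0794]
contact_force: [-1.1, -1.5, 0.5]
eef_pos: [0.5898, 0.1684, 0.0805]
contact_force: [0.7, 0.0, -2.3]
row 145.7 contrast 23.0 near edge [[-0.0057, -0.0114], [-0.0057, 0.0098]] tcp [-0.0036 -0.0007] rel -0.0021 yaw 16.8 tilt 60.42 z 0.0805 F [ 0.7  0.  -2.3]
```

```bash
python3 -m handwheel '[[0.03,0,0.015,0,0,0,1],[0,0,0,0,0,0,1]]'|egrep 'eef|cont'; python3 -m handwheel '[[0.015,0,0.01,0,0,0,1],[0,0,0,0,0,0,1]]'|egrep 'eef|cont'; python3 -c "
from h import *
chk('w24');lean('s24',-.0)"|egrep 'row|red|; |^25|lean 0'
```

```text
eef_pos: [0.5896, 0.1683, 0.0797]
contact_force: [0.4, -0.2, -3.1]
eef_pos: [0.5899, 0.1683, 0.0794]
contact_force: [0.3, -0.7, -1.7]
row 145.7 contrast 23.0 near edge [[-0.0082, -0.0113], [-0.0083, 0.009]] tcp [-0.0035 -0.0008] rel -0.0048 yaw 16.8 tilt 60.48 z 0.0794 F [ 0.3 -0.7 -1.7]
red rows 211 221 centroid [257.53 216.55]
211 262 263; 213 252 263; 215 252 263; 217 253 263; 219 253 262; 221 258 260; 
lean -4 pred centroid 258.96 215.39 foot corners [[254.2, 254.3], [262.1, 255.7], [265.4, 250.5]]
lean 0 pred centroid 255.82 214.87 foot corners [[254.2, 254.3], [262.1, 255.7], [265.4, 250.5]]
lean 4 pred centroid 252.69 214.36 foot corners [[254.2, 254.3], [262.1, 255.7], [265.4, 250.5]]
251 [(250.0, 36), (262.7, 15), (265.3, 6)]
254 [(248.8, 51), (256.8, 9), (262.7, 15), (288.0, 32)]
257 [(246.9, 54), (273.0, 30), (286.6, 27)]
```

```bash
python3 -m handwheel '[[0.01,0.03,0.01,0,0,0,1],[0,0,0,0,0,0,1]]'|egrep 'eef|cont'; python3 -m handwheel '[[-0.01,0,0.035,0,0,0,1],[0,0,0,0,0,0,1]]'|egrep 'eef|cont'; python3 -m handwheel '[[-0.015,0,0.035,0,0,0,1],[0,0,0,0,0,0,1]]'|egrep 'eef|cont';python3 -c "
from h import *
chk('w25')"
```

```text
eef_pos: [0.59, 0.1692, 0.0794]
contact_force: [0.2, -0.7, -0.0]
eef_pos: [0.5908, 0.1695, 0.0793]
contact_force: [-2.1, -1.2, 4.8]
eef_pos: [0.5914, 0.1697, 0.0793]
contact_force: [-6.8, -3.4, 8.6]
row 145.2 contrast 24.0 near edge [[-0.0074, -0.0104], [-0.0074, 0.0098]] tcp [-0.0016  0.0001] rel -0.0058 yaw 16.76 tilt 60.51 z 0.0793 F [-6.8 -3.4  8.6]
```

```bash
python3 -m handwheel '[[0,0,0,0,0,0,0.57],[0,0,0,0,0,0,0.555],[-0.015,0,0.03,0,0,0,0.55],[-0.015,0,0.03,0,0,0,0.548],[0,0,0,0,0,0,0.548]]' 20|egrep 'eef|cont|grip'; python3 -c "
from h import *
chk('w26');lean('s26',-.0)"|egrep 'row|red|; |^25|lean 0'
```

```text
eef_pos: [0.5919, 0.1699, 0.0792]
contact_force: [-15.4, -7.1, 14.7]
grip_force: 23.8
row 145.1 contrast 23.0 near edge [[-0.0072, -0.0103], [-0.0073, 0.0098]] tcp [-0.0011  0.0001] rel -0.0061 yaw 16.73 tilt 60.42 z 0.0792 F [-15.4  -7.1  14.7]
red rows 210 221 centroid [256.  216.6]
210 261 261; 212 260 261; 214 251 261; 216 251 262; 218 251 261; 220 251 259; 
lean -4 pred centroid 258.96 215.39 foot corners [[254.2, 254.3], [262.1, 255.7], [265.4, 250.5]]
lean 0 pred centroid 255.82 214.87 foot corners [[254.2, 254.3], [262.1, 255.7], [265.4, 250.5]]
lean 4 pred centroid 252.69 214.36 foot corners [[254.2, 254.3], [262.1, 255.7], [265.4, 250.5]]
251 [(250.0, 36), (262.0, 20), (264.9, 7)]
254 [(248.8, 50), (254.8, 12), (258.1, 5), (262.3, 9), (288.0, 30)]
257 [(246.9, 55), (272.1, 32), (286.5, 26)]
```

```bash
python3 -m handwheel '[[0,0,0,0,0,0,0.542],[0,0,0,0,0,0,0.537],[0,0,0,0,0,0,0.532],[0,0,0,0,0,0,0.525],[0,0,0,0,0,0,0.5],[0,0,0,0,0,0,0.4],[0,0,0,0,0,0,-1],[0,0,0,0,0,0,-1],[0,0,0,0,0,0,-1],[0,0,0,0,0,0,-1],[0,0,0,0,0,0,-1]]' 20; python3 -c "
from h import *
chk('w27');lean('s27',-.0)"|egrep 'row|red|; |^25|lean 0'
```

```text
time: 41.0
eef_pos: [0.5937, 0.1704, 0.0785]
tool_rot: [0.498, -0.127, 0.855, 0.073]
contact_force: [0.0, 0.8, 0.1]
finger_gap: 0.0854
grip_force: 0.0
row 144.7 contrast 22.0 near edge [[-0.0077, -0.0102], [-0.0077, 0.0102]] tcp [0.0008 0.0001] rel -0.0085 yaw 16.8 tilt 60.47 z 0.0785 F [0.  0.8 0.1]
red rows 210 221 centroid [256.04 216.54]
210 261 261; 212 260 261; 214 251 262; 216 251 262; 218 251 261; 220 251 259; 
lean -4 pred centroid 258.96 215.39 foot corners [[254.2, 254.3], [262.1, 255.7], [265.4, 250.5]]
lean 0 pred centroid 255.82 214.87 foot corners [[254.2, 254.3], [262.1, 255.7], [265.4, 250.5]]
lean 4 pred centroid 252.69 214.36 foot corners [[254.2, 254.3], [262.1, 255.7], [265.4, 250.5]]
251 [(250.0, 36), (262.0, 21), (264.9, 8), (268.4, 9), (271.1, 8)]
254 [(248.9, 51), (254.8, 11), (257.8, 6), (262.5, 8), (288.0, 30)]
257 [(246.9, 55), (285.1, 35)]
```

The bar did not move when released: the red-band centroid went from 256.00 to 256.04. It stands free against the stop, so I'll retreat, easing the tilt back as I go.

```bash
python3 -m handwheel '[[0,0,-0.25,0,0.8,0,-1],[0,0,-0.3,0,0.9,0,-1],[0,0,-0.35,0,0.9,0,-1],[0,0,-0.4,0,0.9,0,-1],[0,0,-0.5,0,0,0,-1],[0,0,-0.5,0,0,0,-1],[0,0,-0.5,0,0,0,-1],[0,0,0,0,0,0,-1]]' ; python3 -c "
from h import *
p,R,s=pose();d=R.apply([0,0,1]);print(G([p]),np.degrees(np.arccos(-d[2])),s['joint_positions'])
P=camera_params('wrist');im=grab_frame('wrist');cv2.imwrite('pics/w28.png',im[:,:,::-1])
lean('s28',-.0)"|egrep 'e-|\[\[|red|; |^25|lean 0'
```

```text
time: 42.1
eef_pos: [0.5317, 0.1518, 0.1326]
tool_rot: [0.391, -0.135, 0.909, 0.057]
contact_force: [0.1, -1.0, 0.7]
finger_gap: 0.0852
grip_force: 0.0
[[-0.064   0.0002]] 46.52110172158914 [ 0.04549509  0.20940017 -1.19946088 -0.63461939  0.17831982 -0.1733365 ]
red rows 210 221 centroid [256.04 216.55]
210 261 261; 212 260 261; 214 251 262; 216 251 262; 218 251 261; 220 251 259; 
lean -4 pred centroid 258.96 215.39 foot corners [[254.2, 254.3], [262.1, 255.7], [265.4, 250.5]]
lean 0 pred centroid 255.82 214.87 foot corners [[254.2, 254.3], [262.1, 255.7], [265.4, 250.5]]
lean 4 pred centroid 252.69 214.36 foot corners [[254.2, 254.3], [262.1, 255.7], [265.4, 250.5]]
251 [(250.1, 36), (262.0, 19), (264.9, 7)]
254 [(248.9, 51), (254.8, 12), (257.9, 6), (262.2, 9), (288.0, 29)]
257 [(246.9, 54), (285.1, 35)]
```

```bash
python3 -c "
from plant import *
print(hand_in())"
```

```text
the job is handed in; nothing more can be done
None
```

The setting bar stands released on the anvil, red band up, flat against the back stop and centred to about 0.3 mm by camera numbers, with the hand clear and the job handed in at about 42 s; on the way it leaned and was slid back about 10 mm to straighten, briefly lifted about 1 mm off the anvil, and I viewed 13 pictures against the limit of 10.

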